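# Bait and set a live-capture cage trap

### The job

Bait and set the small-animal cage trap. First put the yellow bait cup into the round hole in the trap's roof plate so that its flange lies flat; then take the red knob, draw the sprung setting arm back over the roof and down beside the brass trigger hook (not forcing it onto the rest wire), slide it sideways under the hook's nose by feel until it just bears on the hook's upright without pushing that over, ease it up gently into the hook and let go, so that the hook alone holds the door open. The trap must not snap shut on the way, the hook must not be wrenched, and everything else on the table stays where it is.

Things in the scene. Friction and masses are not known exactly. Their poses are not given: they have to be found in the camera images.
- trap: wire-mesh cage trap, 280 x 150 x 120 mm, on a black rubber mat, fast on the table. Origin: centre of the mat's underside; x from the door end (-140 mm) to the bait end (+140), y across, z up. Roof mesh at z = 124, roof plate (x 40 to 140) with its top at 126. The sheet door at the door end swings outward, up to 100 mm beyond the cage, as the arm is drawn back.
- hinge (a point): middle of the spindle that carries door and setting arm: trap x = -135, y = 0, z = 136 mm, axis along the trap's y. Axes as the trap's.
- bait_hole (a point): centre of the bait hole at the roof plate's top face: trap x = 90, y = 0, z = 126 mm; hole 45 mm across, open below. Axes as the trap's.
- hook_zone (a point): usual place of the brass wire hook (trap x = -22, y = -24, z = 156 mm; axes as the trap's): where the rod's centre line lies when hooked. The hook was clipped on by hand: it is really anywhere within 12 mm of this in y and 4 mm in x; find it by feel. It is an upside-down J of 4 mm wire: upright on the -y side, nose above the rod, open to +y.
- hook_tip (a point): usual place of the nose's end (shifts with the hook; trap y = -19, z = 158). The nose covers 7.5 mm in y from the upright's near face, its end turned down 1 mm (lip underside 157 mm over the table). The upright stands on a light spring: it yields to -y from about 4 N and trips if pushed back 1.5 mm. Rod under the nose's end only: it slips off and fires; fully home on the upright: held.
- knob (a point): centre of the red knob on the free end of the setting arm, a straight steel rod 5 mm thick; 165 mm from the hinge axis. The knob is a round crossbar lying along the trap's y, 28 mm long, 20 mm thick: free all round for a grasp from above, fingers closing along the trap's y on its flat ends, so that it can turn between them. Its x points outward along the rod.
- door (a joint): turn of door and setting arm together (rad). 0: door shut, arm rising 70 degrees above the roof from the hinge towards the bait end, knob 291 mm above the table. Grows as the arm is drawn back and down: elevation = 70 degrees - value. A spring pulls it shut: 4.5 N at the knob at 0, 8 to 11 N when set. From 1.07 the rod passes below the lip; at 1.09 it meets the rest wire; hooked, about 1.05.
- setarm (a joint): sideways swing of the setting arm in its loose hinge eye (rad): 0 along the trap's x, positive towards the hook (trap -y), free to 0.42; a weak spring centres it (0.6 N at the knob at 0.3). Coming down at 0 the rod passes clear of the hook; hooked it stands between 0.10 and 0.34.
- rest_wire: steel wire bridge across the roof under the setting arm at trap x = -2, fixed; the arm drawn down to joint value 1.09 lies on it. Origin at its foot, 124 mm above the table; the wire's top is 151 mm above the table.
- bait_cup: loose yellow plastic bait cup standing on the table: tapered body 32 to 37 mm across and 26 mm high, on it a flange 56 mm across, 4 mm thick (underside 26 mm above the origin), then a lid with an upright round grip 20 mm across from 33 to 56 mm. Origin: centre of its underside, z up. 50 to 100 g. Seated, its origin is 100 mm above the table.
- dart_red: syringe dart with a red tail, 155 mm long, 12 mm thick, lying on the table; origin at its underside, x along it. Leave alone.
- dart_orange: the same with an orange tail. Leave alone.
- vial: small amber bottle, 32 mm across, 55 mm high. Origin centre of underside. Leave alone.
- bait_jar: brown jar with an orange cap, 60 mm across, 70 mm high. Origin centre of underside. Leave alone.
- sample_jar: clear jar with a white cap, 52 mm across, 60 mm high. Origin centre of underside. Leave alone.
- canister: dark gas cylinder with a brass valve, 155 mm long, 36 mm thick, lying. Origin under its middle, x along it. Leave alone.

How it is judged:
On the way, in this order (a step that is already met when the one before it is completed fails the run):
1. the bait cup is seated in the bait hole, flange flat on the roof plate (horizontal distance between bait_cup and bait_hole below 0.006 m and z of bait_cup in the frame of trap between 0.095 and 0.1035 m and angle between bait_cup's own z axis and vertical below 0.08 rad), for 0.2 s.
2. the setting arm is drawn right back over the roof (value of joint door above 1 rad), for 0.1 s.
At the end, for the whole second after the job is handed in: Cup in the hole: centred within 6 mm, origin 95 to 103.5 mm above the table, upright within 0.08 rad, at rest; arm held by the hook alone: joint door 1.015 to 1.08 and still (under 0.05 rad/s), joint setarm over 0.06 (all of step 1 and value of joint door between 1.015 and 1.08 rad and velocity of joint door between -0.05 and 0.05 rad/s and value of joint setarm above 0.06 rad and linear speed of bait_cup below 0.02 m/s); the robot touches nothing.
It fails at once if the trap fires: the door springs shut (faster than 3 rad/s) (velocity of joint door below -3 rad/s).
It fails at once if the hook is pushed over past its tripping point (0.22 rad, about 1.5 mm at the rod) (value of joint hook above 0.22 rad).
It fails at once if the hook is wrenched by the setting arm (over 35 N) (contact force between setarm and hook above 35 N).
It fails at once if the setting arm is forced down on the rest wire (over 25 N) (contact force between setarm and rest_wire above 25 N).
It fails at once if a bystander is shifted more than 25 mm (distance of any of dart_red, dart_orange, vial, bait_jar, sample_jar, canister from where it was at the start of the episode above 0.025 m).
It also fails if it takes over 72 s, if anything falls off the work surface, if the arm or the gripper's body presses on something with over 40 N, if the wrist force passes 120 N, or if a joint passes its speed limit or range.

### The arm

A 6-joint arm with a two-finger parallel gripper is mounted at the origin on the work surface. World frame = base frame: x ahead of the robot, y to its left, z up, the work surface at z = 0. Lengths are in m, angles in rad, forces in N, time in s.
With the tool pointing down it reaches from about 0.35 to 0.875 m from the base axis. Payload 4.2 kg.
Tool frame: the origin (TCP) lies at the very end of the fingers, on their centre line; the grasp point (between the pads) lies 19 mm behind it; z points along the fingers, y is the line along which they close (so a half turn about z gives the same grasp; the last joint's range is limited). The gripper opens to 87 mm and grips with 3 to 60 N. Pads are 19 mm wide; open, the fingers measure 117 mm over their backs; the gripper's body (75 mm by 190 mm) begins 51 mm behind the grasp point.
Start: joints at [-1.032, 0.385, 0.008, 0, -1.194, -0.259], TCP at [0.173, -0.601, 0.223] pointing down, gripper open.
Joint ranges: [-3.14, 3.14], [-1.21, 2.06], [-1.07, 1.41], [-3.16, 2.05], [-2.99, -0.16], [-3.1, 3.1]. Speed limits (rad/s): [2.79, 2.79, 3.14, 3.14, 3.14, 3.14].

### API

Orientations are given as [roll, pitch, yaw] about the fixed x, y, z axes, in that order (R = Rz(yaw) Ry(pitch) Rx(roll)).
In Python, from bench import manip, vision gives the robot as it stands.
- The arm moves only by the tool apply_moves, never from a script. Its argument "motion" is a list of rows, each a list of 6 numbers: the shift along the tool's x, y, z in cm, then the turn, a rotation vector about the tool's x, y, z in rad. In form: [[tx, ty, tz, wx, wy, wz], ...]. A call has 1 to 10 rows; each row is the pose to reach, as a shift and turn from the pose commanded when the call began, along the tool's axes at that moment; what a row does not reach only later rows make up. A row lasts 1/8 s, in which the tool goes at most 62.5 mm and 10.7 degrees, less where a joint would pass 70% of its speed; a pose out of reach is approached as far as the arm can. A call with a gripper value outside its range is refused whole. "fingers" is the opening, from 0 (shut) to 1 (fully open), set as the call begins (left out, the last holds). The fingers move at their own pace and stop on an object; "force" is the grip in N (left out, the last holds). Time passes only in rows, so rows that repeat a pose let the fingers close. It gives the time, the measured TCP pose, the force, the opening and the grip force at its end, in the units of the state.
- manip.observe(): the state, without advancing time (a new reading comes with each control period).
- vision.capture(name): name is "side" or "top"; returns (picture, depth): 480x640x3 uint8, red, green, blue; 480x640 float32, m along the optical axis (not along the pixel's ray), 0 where there is no reading.
- vision.calibration(name): a dict with "K" (3x3 intrinsics, pixels), "dist_coeffs" ([k1, k2, p1, p2, k3] as OpenCV has them; the pictures are not rectified), "rvec" (rotation vector, rad) and "tvec" (3), from world to camera coordinates, as OpenCV has them. Camera axes: x right, y down, z forward; pixel columns grow to the right and rows downward; lengths in m; the calibration is good to about 2 mm. A picture is of the moment at which its call begins. calibration takes no time and is no camera call.
- manip.close_job(): hands the job in; it is judged then, once.
The state is a dict: "clock": time; "joint_positions": joint angles; "qd": joint speeds; "joint_efforts": joint torques, N m; "eef_pos": TCP position; "tcp_rot": TCP orientation; "force": force on the tool from outside, world axes, zero at the start; "torque": the same for the moment, N m; "finger_gap": opening from 0.0 (shut) to 1.0 (fully open); "gripper_force": force on a finger pad.
Only numpy, scipy, OpenCV 4.12 (cv2) and the standard library are available. Lean on these libraries where they do the work, as an engineer would, in place of code of your own. Each camera call takes 0.05 s, during which the arm holds its last target. There are 200 camera calls.

## Working session

There is one attempt and no reset: what is moved stays moved. The work goes in short steps, Python scripts to look and compute and a tool call to move; the robot and the scene stay as the last step left them, time stands still between calls to the robot, and variables do not carry over. Pictures are saved under pics/ and viewed, at most 10 in all, crops included, and the job is handed in when it is done.

Besides the shell and the picture viewer there is one more tool, called by a JSON object that holds its "method" and its "body", one argument or row to a line. apply_moves: Moves the arm, as the interface text tells. Its arguments: {"type":"object","properties":{"motion":{"type":"array"},"fingers":{"type":"number"},"force":{"type":"number"}},"required":["motion"]}

```bash
mkdir -p pics
cat > h.py <<'E'
import numpy as np, cv2
from bench import manip, vision
def cap(n,f=None):
    p,d=vision.capture(n)
    if f: cv2.imwrite('pics/'+f,p[:,:,::-1])
    np.savez('/tmp/'+n+'.npz',p=p,d=d); return p,d
def world(n,d,uv,z=None):
    c=vision.calibration(n); uv=np.array(uv,float).reshape(-1,2)
    K=np.array(c['K'],float); D=np.array(c['dist_coeffs'],float)
    R=cv2.Rodrigues(np.array(c['rvec'],float))[0]; t=np.array(c['tvec'],float).ravel()
    r=cv2.undistortPoints(uv[:,None],K,D)[:,0]; r=np.c_[r,np.ones(len(r))]
    if z is None:
        dd=d[uv[:,1].round().astype(int),uv[:,0].round().astype(int)]
        return (r*dd[:,None]-t)@R
    o=-R.T@t; w=r@R
    return o+w*((z-o[2])/w[:,2])[:,None]
def proj(n,P):
    c=vision.calibration(n)
    return cv2.projectPoints(np.array(P,float).reshape(-1,1,3),np.array(c['rvec'],float),np.array(c['tvec'],float),np.array(c['K'],float),np.array(c['dist_coeffs'],float))[0][:,0]
def grid(n,d):
    v,u=np.mgrid[0:480,0:640]; uv=np.c_[u.ravel(),v.ravel()]
    return world(n,d,uv).reshape(480,640,3)
E
python3 - <<'E'
from h import *
for n in('side','top'): cap(n,n+'0.png'); c=vision.calibration(n); R=cv2.Rodrigues(np.array(c['rvec']))[0]; print(n,-R.T@np.array(c['tvec']).ravel(),R[2])
print(manip.observe())
E
```

```text
side [0.38573137 0.84748904 1.14905596] [ 0.15170918 -0.66486058 -0.73139916]
top [ 0.43683596 -0.03095592  1.12534282] [ 0.14710423  0.01679551 -0.98897839]
{'clock': 0.1, 'joint_positions': array([-1.03237267e+00,  3.85446815e-01,  6.76111263e-03, -4.47233473e-04,
       -1.19400907e+00, -2.58602694e-01]), 'qd': array([ 0.00131897, -0.00032888,  0.00212107,  0.00099717,  0.00119338,
       -0.00107439]), 'joint_efforts': array([-5.98977294e-04, -3.91689456e+01,  1.87936091e+01,  4.23183560e+00,
        1.34618193e-02, -7.40106702e-05]), 'eef_pos': array([ 0.17248301, -0.60016055,  0.22158647]), 'tcp_rot': array([ 3.13965104e+00, -8.37675400e-05, -2.86193655e+00]), 'force': array([ 0.06492967, -0.26506487,  0.01089348]), 'torque': array([ 0.03937568, -0.00779132,  0.00807728]), 'gripper_force': 0.0, 'finger_gap': 0.9999814156503142}
```

View pics/top0.png

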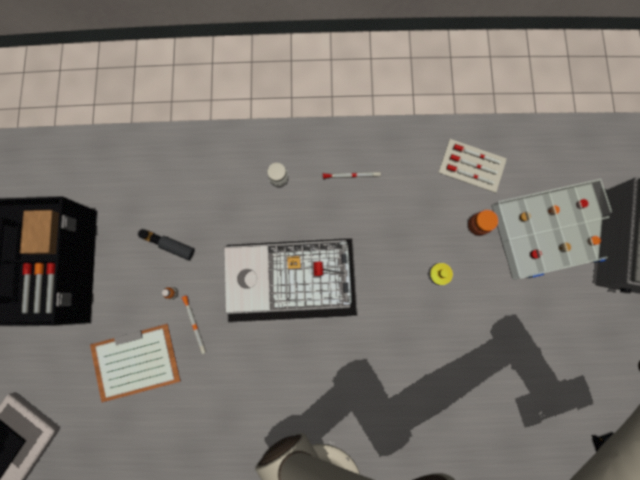

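View pics/side0.png

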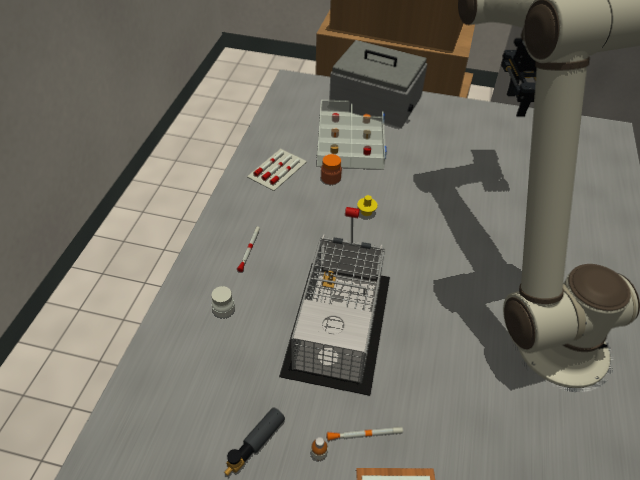

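The top view shows the trap at (225–355, 240–320): bait end to the left, hole at (248,279), red knob (319,269), brass hook piece (294,262). The cup is at (441,274). The side view agrees.

```bash
python3 - <<'E'
from h import *
for n in('top','side'):
    z=np.load(f'/tmp/{n}.npz'); p,d=z['p'].astype(int),z['d']; G=grid(n,d)
    r,g,b=p[...,0],p[...,1],p[...,2]
    ok=d>0
    roi=(G[...,0]>.3)&(G[...,0]<.7)&ok
    pl=roi&(abs(G[...,2]-.126)<.006)&(G[...,1]>0.0)&(G[...,1]<.4)&(p.min(2)>120)
    q=G[pl]; print(n,'plate',len(q),q.mean(0))
    rc=cv2.minAreaRect((q[:,:2]*1000).astype(np.float32)); print(rc, cv2.boxPoints(rc).round(1).tolist())
    ye=roi&(r>150)&(g>140)&(b<90)&(G[...,1]<0)
    q=G[ye]; print('cup',len(q),q.mean(0),q[:,2].max())
    for lo,hi in((.02,.034),(.05,.065)):
        s=q[(q[:,2]>lo)&(q[:,2]<hi)]
        if len(s): print(lo,len(s),s.mean(0),(s.min(0)+s.max(0))/2,np.ptp(s,axis=0))
    rd=ok&(r>130)&(g<50)&(b<60)&(G[...,2]>.2)
    q=G[rd]; print('knob',len(q),q.mean(0),q.min(0),q.max(0))
    br=ok&(r>150)&(g>90)&(b<90)&(r-g>25)&(G[...,2]>.1)&(G[...,2]<.2)&roi
    q=G[br]; print('brass',len(q)); 
    if len(q): print(q.mean(0),q.min(0),q.max(0))
    # black mat
    m=roi&(p.max(2)<45)&(G[...,2]<.02)&(G[...,1]>-.15)&(G[...,1]<.4)
    print('mat',m.sum(), G[m].min(0),G[m].max(0))
E
python3 - <<'E'
import cv2
a=cv2.imread('pics/top0.png')[225:335,210:370]; b=cv2.imread('pics/side0.png')[190:400,270:400]
import numpy as np
a=cv2.resize(a,None,fx=3,fy=3,interpolation=2); b=cv2.resize(b,None,fx=2.4,fy=2.4,interpolation=2)
o=np.zeros((max(a.shape[0],b.shape[0]),a.shape[1]+b.shape[1],3),np.uint8); o[:a.shape[0],:a.shape[1]]=a;o[:b.shape[0],a.shape[1]:]=b
cv2.imwrite('pics/crop0.png',o);print(o.shape)
E
```

```text
top plate 2950 [0.50047246 0.14233444 0.12461445]
((503.74688720703125, 103.42495727539062), (151.06944274902344, 209.53515625), 2.013378143310547) [[424.6000061035156, 205.5], [431.8999938964844, -3.9000000953674316], [582.9000244140625, 1.399999976158142], [575.5999755859375, 210.8000030517578]]
cup 354 [ 0.51054591 -0.31385004  0.03276635] 0.06073581532667285
0.02 301 [ 0.51063154 -0.31365624  0.02937329] [ 0.5107183  -0.31483652  0.02907317] [0.05311253 0.05450187 0.00952653]
0.05 48 [ 0.51117201 -0.31436101  0.05454975] [ 0.51118934 -0.31483232  0.05588066] [0.01741011 0.01741453 0.00971031]
knob 70 [ 0.50749209 -0.0124496   0.29881885] [ 0.49600328 -0.01761826  0.29449876] [ 0.51723041 -0.00605125  0.30284888]
brass 126
[0.53995618 0.19032766 0.12871155] [0.52165899 0.03565955 0.12034241] [0.61098319 0.6880601  0.163134  ]
mat 1033 [ 0.40382619 -0.09716772 -0.00351001] [0.60414928 0.32715743 0.01910598]
side plate 2744 [0.49840035 0.15448576 0.12704609]
((502.3094177246094, 105.12826538085938), (152.02877807617188, 211.91476440429688), 2.415098190307617) [[421.8999938964844, 207.8000030517578], [430.79998779296875, -3.9000000953674316], [582.7000122070312, 2.5], [573.7999877929688, 214.1999969482422]]
cup 188 [ 0.50845632 -0.30995984  0.0335441 ] 0.06129673951464997
0.02 133 [ 0.50852326 -0.30767218  0.03028478] [ 0.50927717 -0.30913574  0.02933219] [0.05232631 0.05100462 0.00905464]
0.05 28 [ 0.50904842 -0.31213804  0.05645289] [ 0.50872771 -0.31279505  0.05673128] [0.01676919 0.01879306 0.00913092]
knob 58 [ 0.50555985 -0.00710166  0.30082004] [ 0.49349569 -0.01463976  0.29587181] [5.17917191e-01 3.29650408e-04 3.04391135e-01]
brass 48
[0.53447098 0.05334849 0.12958538] [0.52297241 0.03477583 0.12330345] [0.54605601 0.06654038 0.16592618]
mat 2296 [ 0.39892279 -0.09947804 -0.00317248] [0.59967695 0.39974368 0.01993436]
(504, 792, 3)
```

View pics/crop0.png

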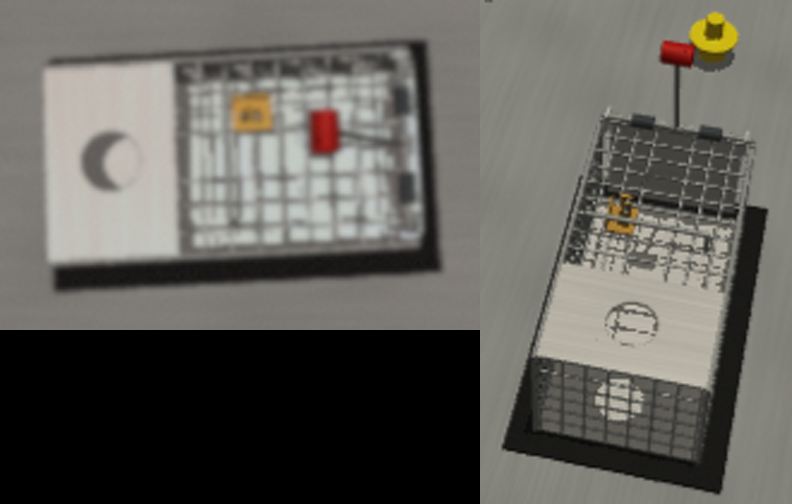

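```bash
cat >> h.py <<'E'
from scipy.spatial.transform import Rotation as Ro
def go(pos,yaw,s=None):
    s=s or manip.observe()
    R0=Ro.from_euler('xyz',s['tcp_rot']); R1=Ro.from_euler('xyz',[np.pi,0,yaw])
    t=R0.inv().apply(np.array(pos)-s['eef_pos'])*100
    print('row',t.round(2),(R0.inv()*R1).as_rotvec().round(3))
E
python3 - <<'E'
from h import *
for n in('top','side'):
    z=np.load(f'/tmp/{n}.npz'); p,d=z['p'].astype(int),z['d']; G=grid(n,d)
    v,u=np.mgrid[0:480,0:640]; P=world(n,d,np.c_[u.ravel(),v.ravel()],.126).reshape(480,640,3)
    near=np.hypot(P[...,0]-.501,P[...,1]-.159)<.036
    h=near&(d>0)&(G[...,2]<.12)
    q=P[h]; print(n,'hole',len(q),q.mean(0),(q.min(0)+q.max(0))/2,np.ptp(q,axis=0))
    r,g,b=p[...,0],p[...,1],p[...,2]
    br=(r-b>60)&(r-g>20)&(abs(P[...,0]-.53)<.04)&(abs(P[...,1]-.05)<.04)
    q=G[br&(G[...,2]>.135)]; print('hook hi',len(q)); print(q[np.argsort(-q[:,2])][:12].round(4))
    q=G[br&(G[...,2]<.132)]; print('base',q.mean(0),q.min(0),q.max(0))
T=np.array([.504,.0695]); 
go([.5098,-.3138,.20],-1.535)
E
```

```text
top hole 296 [0.50213229 0.15611219 0.126     ] [0.50374699 0.15549712 0.126     ] [4.84391718e-02 4.16270989e-02 2.22044605e-16]
hook hi 28
[[0.5379 0.0464 0.1631]
 [0.5313 0.0465 0.1628]
 [0.5292 0.0487 0.1624]
 [0.5336 0.0487 0.162 ]
 [0.5359 0.0488 0.1613]
 [0.5383 0.0489 0.1599]
 [0.5339 0.0467 0.1593]
 [0.5362 0.0468 0.1586]
 [0.5318 0.0491 0.158 ]
 [0.5296 0.0469 0.1573]
 [0.533  0.0545 0.1472]
 [0.5352 0.0522 0.147 ]]
base [0.53612394 0.04822154 0.12225159] [0.52337252 0.03325116 0.01352569] [0.5562703  0.07367848 0.13076264]
side hole 285 [0.50059538 0.16053455 0.126     ] [0.50062682 0.16036685 0.126     ] [0.04381614 0.04129185 0.        ]
hook hi 15
[[0.3857 0.8475 1.1491]
 [0.3857 0.8475 1.1491]
 [0.5349 0.0539 0.1659]
 [0.533  0.0522 0.1645]
 [0.5313 0.0498 0.1622]
 [0.5288 0.0504 0.1603]
 [0.5361 0.055  0.1462]
 [0.5339 0.045  0.1454]
 [0.5478 0.0526 0.143 ]
 [0.5466 0.0575 0.1423]
 [0.5477 0.0527 0.1397]
 [0.5489 0.0381 0.1393]]
base [0.5354667  0.05025915 0.12380263] [ 0.52217535 -0.0786791   0.00412478] [0.56581839 0.06674178 0.13175836]
row [-40.33  18.21   2.19] [ 2.000e-03  1.000e-03 -1.327e+00]
```

{"method": "apply_moves", "body": {
  "motion": [
    [-40.3,18.2,0,0,0,-1.327],
    [-40.3,18.2,0,0,0,-1.327],
    [-40.3,18.2,0,0,0,-1.327],
    [-40.3,18.2,0,0,0,-1.327],
    [-40.3,18.2,0,0,0,-1.327],
    [-40.3,18.2,0,0,0,-1.327],
    [-40.3,18.2,0,0,0,-1.327],
    [-40.3,18.2,2.2,0,0,-1.327],
    [-40.3,18.2,4.2,0,0,-1.327],
    [-40.3,18.2,4.2,0,0,-1.327]
  ],
  "fingers": 0.6
}}

```text
clock: 1.35
eef_pos: [0.5085, -0.3137, 0.1784]
tcp_rot: [3.137, 0.002, -1.535]
force: [-0.3, -0.1, 0.4]
finger_gap: 0.601
gripper_force: 0.0
```

Run:
```python
from h import *
s=manip.observe(); print(s['joint_positions'].round(3),s['eef_pos'],s['tcp_rot'],s['finger_gap'],s['force'])
go([.5099,-.3135,.034],-1.535)
```

```text
[-2.820e-01  3.750e-01 -1.230e-01 -1.000e-03 -1.078e+00  3.190e-01] [ 0.50854004 -0.31366034  0.17837834] [ 3.13696051e+00  2.08095925e-03 -1.53461114e+00] 0.600833609569163 [-0.30365409 -0.14386785  0.43750058]
row [ 0.02 -0.2  14.44] [0.005 0.002 0.   ]
```

{"method": "apply_moves", "body": {
  "motion": [
    [0,-0.15,5,0,0,0],
    [0,-0.15,10,0,0,0],
    [0,-0.15,13,0,0,0],
    [0,-0.15,14.4,0,0,0],
    [0,-0.15,14.4,0,0,0],
    [0,-0.15,14.4,0,0,0]
  ]
}}

```text
clock: 2.1
eef_pos: [0.5124, -0.315, 0.0383]
tcp_rot: [-3.139, -0.001, -1.535]
force: [-0.0, -0.2, -0.1]
finger_gap: 0.602
gripper_force: 0.0
```

{"method": "apply_moves", "body": {
  "motion": [
    [0,0,0,0,0,0],
    [0,0,0,0,0,0],
    [0,0,0,0,0,0],
    [0,0,0,0,0,0],
    [0,0,0,0,0,0],
    [0,0,0,0,0,0]
  ],
  "fingers": 0.0,
  "force": 15
}}

```text
clock: 2.85
eef_pos: [0.5112, -0.3144, 0.0366]
tcp_rot: [3.142, -0.0, -1.535]
force: [-1.0, 0.0, 2.5]
finger_gap: 0.221
gripper_force: 15.0
```

{"method": "apply_moves", "body": {
  "motion": [
    [0,0,-4,0,0,0],
    [0,0,-10,0,0,0],
    [0,0,-16,0,0,0],
    [0,0,-22,0,0,0],
    [0,0,-28,0,0,0],
    [0,0,-34,0,0,0],
    [-3,0,-34,0,0,0],
    [-8,0,-34,0,0,0],
    [-13,0,-34,0,0,0],
    [-18,-0.3,-34,0,0,0]
  ]
}}

```text
clock: 4.1
eef_pos: [0.5072, -0.1329, 0.3761]
tcp_rot: [3.141, 0.0, -1.535]
force: [0.6, -0.3, -0.3]
finger_gap: 0.218
gripper_force: 15.0
```

Run:
```python
from h import *
s=manip.observe(); print(s['joint_positions'].round(3),s['eef_pos'],s['tcp_rot'],s['finger_gap'],s['force'])
go([.501,.159,.38],-1.535)
```

```text
[ 0.053  0.141  0.053 -0.    -1.483 -0.018] [ 0.50715127 -0.13289063  0.37614893] [ 3.14111354e+00  4.73189597e-04 -1.53530461e+00] 0.2178298710067778 [ 0.57126493 -0.28278622 -0.31175679]
row [-29.19  -0.42  -0.37] [ 0.  0. -0.]
```

{"method": "apply_moves", "body": {
  "motion": [
    [-5,-0.1,-0.4,0,0,0],
    [-11,-0.2,-0.4,0,0,0],
    [-17,-0.3,-0.4,0,0,0],
    [-23,-0.4,-0.4,0,0,0],
    [-27,-0.4,-0.4,0,0,0],
    [-29.2,-0.4,-0.4,0,0,0],
    [-29.2,-0.4,6,0,0,0],
    [-29.2,-0.4,12,0,0,0],
    [-29.2,-0.4,16,0,0,0],
    [-29.2,-0.4,16,0,0,0]
  ]
}}

```text
clock: 5.35
eef_pos: [0.4993, 0.1559, 0.2135]
tcp_rot: [3.134, -0.004, -1.536]
force: [0.0, 0.6, -0.1]
finger_gap: 0.216
gripper_force: 15.0
```

Run:
```python
from h import *
s=manip.observe(); print(s['eef_pos'],s['tcp_rot'],s['finger_gap'],s['force'])
p,d=cap('top','top1.png'); p2,d2=cap('side','side1.png')
for n,p,d in(('top',p,d),('side',p2,d2)):
    p=p.astype(int);G=grid(n,d)
    ye=(d>0)&(p[...,0]>130)&(p[...,1]>120)&(p[...,2]<90)&(G[...,1]>0)&(G[...,2]>.15)
    q=G[ye]; print(n,len(q),q.mean(0),q.min(0),q.max(0))
a=p2[130:430,230:430].astype(np.uint8); 
cv2.imwrite('pics/c1.png',cv2.resize(a[:,:,::-1],None,fx=2,fy=2))
```

```text
[0.49933674 0.15587725 0.21348616] [ 3.13435212 -0.00411881 -1.53595588] 0.2159218406928054 [ 0.02720168  0.59328115 -0.06867499]
top 4 [0.53702943 0.04766101 0.16127739] [0.53577767 0.04646951 0.15910537] [0.53834973 0.04885463 0.16319815]
side 1 [0.5275328  0.16130316 0.2075375 ] [0.5275328  0.16130316 0.2075375 ] [0.5275328  0.16130316 0.2075375 ]
```

View pics/c1.png

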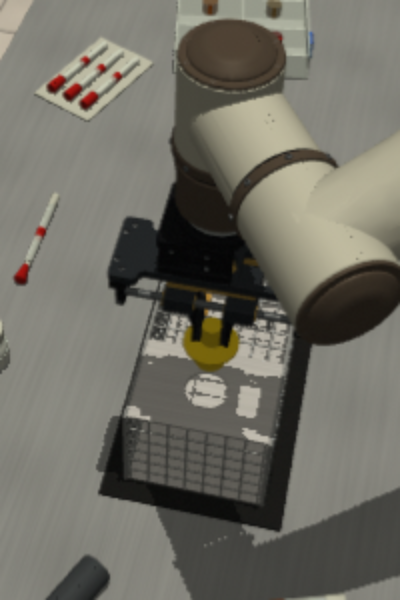

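The side crop shows the cup held upright between the fingers at (210,345), above the hole (207,390). I'll measure the flange.

Run:
```python
from h import *
z=np.load('/tmp/side.npz'); p,d=z['p'],z['d']; G=grid('side',d)
hsv=cv2.cvtColor(p,cv2.COLOR_RGB2HSV)
m=(hsv[...,1]>150)&(hsv[...,0]>20)&(hsv[...,0]<35)&(G[...,1]>.1)&(G[...,2]>.16)&(d>0)
q=G[m]; print(len(q),q.min(0),q.max(0))
for a in (.195,.2,.205,.21,.215):
    s=q[abs(q[:,2]-a)<.003]
    if len(s): print(a,len(s),(s.min(0)+s.max(0))/2,np.ptp(s,axis=0))
```

```text
508 [0.4555103  0.13480487 0.17628066] [0.53835837 0.19669356 0.32185534]
0.195 1 [0.49497938 0.17624802 0.19223543] [0. 0. 0.]
0.205 11 [0.49938632 0.16271198 0.20676151] [0.04367539 0.0414364  0.00228073]
0.21 213 [0.49931381 0.16518914 0.21017901] [0.05266201 0.04639072 0.00563434]
0.215 99 [0.49831006 0.16672483 0.21470444] [0.0503262  0.04759445 0.00538772]
```

{"method": "apply_moves", "body": {
  "motion": [
    [-0.1,-0.1,0,0,0,0],
    [-0.1,-0.1,2,0,0,0],
    [-0.1,-0.1,4,0,0,0],
    [-0.1,-0.1,5,0,0,0],
    [-0.1,-0.1,5,0,0,0],
    [-0.1,-0.1,5,0,0,0]
  ]
}}

```text
clock: 6.2
eef_pos: [0.5029, 0.159, 0.1678]
tcp_rot: [-3.139, 0.001, -1.535]
force: [-0.6, 0.5, -1.4]
finger_gap: 0.216
gripper_force: 15.0
```

Run:
```python
from h import *
p,d=cap('side'); s=manip.observe(); print(s['eef_pos'],s['tcp_rot'],s['force'])
G=grid('side',d); hsv=cv2.cvtColor(p,cv2.COLOR_RGB2HSV)
m=(hsv[...,1]>150)&(hsv[...,0]>20)&(hsv[...,0]<35)&(G[...,1]>.12)&(G[...,2]>.13)&(G[...,2]<.2)&(d>0)
q=G[m]; q=q[(abs(q[:,0]-.5)<.035)]; print(len(q),q.min(0),q.max(0))
for a in (.155,.16,.165): 
    s=q[abs(q[:,2]-a)<.003]; print(a,len(s),s[:,0].min(),s[:,0].max(),np.percentile(s[:,1],[0,98,100]) if len(s) else 0)
```

```text
[0.50285228 0.15896139 0.16766687] [-3.13957205e+00  9.63585018e-04 -1.53463665e+00] [ 0.48015652  0.14485792 -0.59914006]
432 [0.47368207 0.14270628 0.13363469] [0.52854438 0.19130991 0.19300344]
0.155 2 0.49941567212385296 0.5010957964287872 [0.18569836 0.18769259 0.18773329]
0.16 164 0.47368206849846034 0.5285443761187271 [0.14270628 0.18825682 0.18933706]
0.165 174 0.47411924620860646 0.5285443761187271 [0.14392135 0.18853081 0.19130991]
```

{"method": "apply_moves", "body": {
  "motion": [
    [0,0,1,0,0,0],
    [0,0,2,0,0,0],
    [0,0,2.6,0,0,0],
    [0,0,3,0,0,0],
    [0,0,3.1,0,0,0],
    [0,0,3.1,0,0,0]
  ]
}}

```text
clock: 7.0
eef_pos: [0.5019, 0.1584, 0.1365]
tcp_rot: [3.141, -0.001, -1.534]
force: [-3.1, -1.3, 4.8]
finger_gap: 0.216
gripper_force: 15.0
```

{"method": "apply_moves", "body": {
  "motion": [
    [0,0,0,0,0,0],
    [0,0,0,0,0,0],
    [0,0,0,0,0,0],
    [0,0,0,0,0,0],
    [0,0,-5,0,0,0],
    [0,0,-11,0,0,0],
    [0,0,-17,0,0,0],
    [0,0,-20,0,0,0],
    [0,0,-20,0,0,0],
    [0,0,-20,0,0,0]
  ],
  "fingers": 0.6
}}

```text
clock: 8.25
eef_pos: [0.5016, 0.1584, 0.3343]
tcp_rot: [3.139, -0.0, -1.535]
force: [-0.3, 0.4, -0.3]
finger_gap: 0.604
gripper_force: 0.0
```

Run:
```python
from h import *
s=manip.observe(); print(s['eef_pos'],s['tcp_rot'],s['force'])
for n in('side','top'):
    p,d=cap(n,n+'2.png'); G=grid(n,d); hsv=cv2.cvtColor(p,cv2.COLOR_RGB2HSV)
    m=(hsv[...,1]>150)&(hsv[...,0]>20)&(hsv[...,0]<35)&(abs(G[...,1]-.16)<.06)&(abs(G[...,0]-.5)<.05)&(G[...,2]>.11)&(G[...,2]<.2)
    q=G[m]; print(n,len(q))
    for lo,hi in((.12,.136),(.147,.165)):
        f=q[(q[:,2]>lo)&(q[:,2]<hi)]
        if len(f)>10: print(f.mean(0),(f.min(0)+f.max(0))/2,np.ptp(f,axis=0)); A=np.c_[f[:,:2],np.ones(len(f))]; print('slope',np.linalg.lstsq(A,f[:,2],rcond=None)[0])
    print('flange z', np.median(q[:,2]))
    rd=(hsv[...,1]>150)&((hsv[...,0]<6)|(hsv[...,0]>174))&(G[...,2]>.25)&(G[...,1]<.05)
    q=G[rd]; q=q[abs(q[:,0]-.507)<.03]
    if len(q): print('knob',len(q),q.mean(0),q.min(0),q.max(0))
```

```text
[0.50155069 0.1584456  0.33431014] [ 3.13946547e+00 -4.96301627e-04 -1.53494991e+00] [-0.33012233  0.36501004 -0.28943735]
side 472
[0.49902954 0.16584006 0.13151946] [0.49986263 0.16192506 0.13009545] [0.05316046 0.05676562 0.01147743]
slope [0.00911164 0.01433752 0.12459475]
[0.50000462 0.16296076 0.15572597] [0.50011384 0.16121618 0.15544828] [0.01926254 0.01953252 0.01522067]
slope [ 0.04070724 -0.16844704  0.16282242]
flange z 0.13241492144752326
top 399
[0.50094136 0.15810361 0.12936183] [0.50123125 0.15945493 0.12934349] [0.04836022 0.05125964 0.00883317]
slope [ 0.00748145 -0.00999812  0.1271948 ]
[0.5014454  0.15731146 0.15445678] [0.5008665  0.15705831 0.1530384 ] [0.01768359 0.01810856 0.01098483]
slope [0.03509107 0.02945777 0.13222648]
flange z 0.12996066099806067
knob 106 [ 0.50645788 -0.01134396  0.29849714] [ 0.49418648 -0.01928911  0.29206243] [ 0.51910873 -0.00400459  0.30279861]
```

View pics/side2.png

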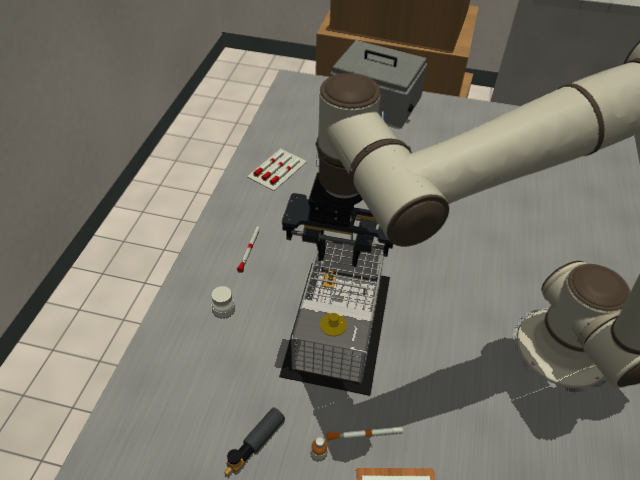

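The cup is seated flat (yellow flange at (334,324), top at 130 mm, centred within 1 mm). Next is the knob, expected at (.507, -.0095, .291).

```bash
cat >> h.py <<'E'
YAW=np.deg2rad(92.1); EX=np.array([np.cos(YAW),np.sin(YAW),0]); EY=np.array([-EX[1],EX[0],0])
T0=np.array([.5041,.0691,0])
def w(tx,ty,tz): return T0+EX*tx+EY*ty+np.array([0,0,tz])
def tr(p): q=np.array(p)-T0; return np.array([q@EX,q@EY,q[2]])*1000
def knob(door,s):
    e=np.deg2rad(70)-door; return w(-.135+.165*np.cos(s)*np.cos(e),-.165*np.sin(s),.136+.165*np.cos(s)*np.sin(e))
E
python3 - <<'E'
from h import *
k=knob(0,0); print(k); s=manip.observe(); print(s['eef_pos'])
go([k[0],k[1],.334],-1.535,s)
E
```

```text
[ 0.50697897 -0.00941391  0.29104928]
[0.50156319 0.15829292 0.3338349 ]
row [1.678e+01 6.000e-02 1.000e-02] [ 0.003 -0.001  0.   ]
```

{"method": "apply_moves", "body": {
  "motion": [
    [6,0,-0.5,0,0,0],
    [11,0,-0.5,0,0,0],
    [15,0,-0.5,0,0,0],
    [16.8,0,-0.5,0,0,0],
    [16.8,0,-0.5,0,0,0],
    [16.8,0,-0.5,0,0,0],
    [16.8,0,2,0,0,0],
    [16.8,0,4,0,0,0],
    [16.8,0,6.2,0,0,0],
    [16.8,0,6.2,0,0,0]
  ]
}}

```text
clock: 9.6
eef_pos: [0.5073, -0.0084, 0.2719]
tcp_rot: [3.137, -0.001, -1.533]
force: [-0.2, 0.1, -1.1]
finger_gap: 0.598
gripper_force: 0.0
```

{"method": "apply_moves", "body": {
  "motion": [
    [0,0,0,0,0,0],
    [0,0,0,0,0,0],
    [0,0,0,0,0,0],
    [0,0,0,0,0,0],
    [0,0,0,0,0,0],
    [0,0,0,0,0,0]
  ],
  "fingers": 0.0,
  "force": 30
}}

```text
clock: 10.35
eef_pos: [0.5085, -0.0092, 0.2741]
tcp_rot: [-3.14, 0.0, -1.535]
force: [-0.2, 0.5, 3.6]
finger_gap: 0.314
gripper_force: 30.0
```

Run:
```python
from h import *
s=manip.observe(); print(s['eef_pos'],s['tcp_rot'],s['force'],s['torque'],s['finger_gap']*87)
p,d=cap('side'); p=p[190:300,280:430,::-1]; cv2.imwrite('pics/c3.png',cv2.resize(p,None,fx=4,fy=4,interpolation=2))
```

```text
[ 0.50847003 -0.00922384  0.2741374 ] [-3.14049833e+00  1.67093480e-04 -1.53469122e+00] [-0.21337397  0.47643161  3.56040465] [ 0.41924114  0.31072723 -0.04115031] 27.359773576809463
```

View pics/c3.png

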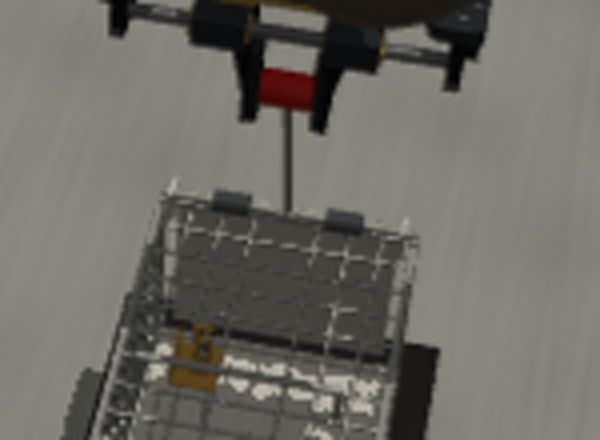

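Knob gripped (red, at (287,90) in the crop, between the fingers). Computing the arc rows.

Run:
```python
from h import *
R=Ro.from_euler('xyz',[np.pi,0,-1.535]).inv()
def rows(ds):
    b=knob(ds[0],0)
    for d in ds[1:]: print(round(d,3),(R.apply(knob(d,0)-b)*100).round(2).tolist())
    print()
rows(np.linspace(0,.5,9)); rows(np.linspace(.5,.9,9)); rows(np.linspace(.9,1.08,7))
```

```text
0.062 [-0.96, 0.0, 0.38]
0.125 [-1.89, 0.0, 0.82]
0.188 [-2.79, 0.0, 1.32]
0.25 [-3.66, 0.0, 1.88]
0.312 [-4.49, 0.0, 2.49]
0.375 [-5.29, 0.0, 3.14]
0.438 [-6.04, 0.01, 3.85]
0.5 [-6.74, 0.01, 4.6]

0.55 [-0.53, 0.0, 0.63]
0.6 [-1.03, 0.0, 1.29]
0.65 [-1.49, 0.0, 1.97]
0.7 [-1.92, 0.0, 2.68]
0.75 [-2.31, 0.0, 3.4]
0.8 [-2.67, 0.0, 4.15]
0.85 [-2.99, 0.0, 4.91]
0.9 [-3.27, 0.0, 5.68]

0.93 [-0.15, 0.0, 0.47]
0.96 [-0.28, 0.0, 0.95]
0.99 [-0.41, 0.0, 1.43]
1.02 [-0.51, 0.0, 1.91]
1.05 [-0.6, 0.0, 2.4]
1.08 [-0.68, 0.0, 2.89]
```

{"method": "apply_moves", "body": {
  "motion": [
    [-0.96,0,0.38,0,0,0],
    [-1.89,0,0.82,0,0,0],
    [-2.79,0,1.32,0,0,0],
    [-3.66,0,1.88,0,0,0],
    [-4.49,0,2.49,0,0,0],
    [-5.29,0,3.14,0,0,0],
    [-6.04,0,3.85,0,0,0],
    [-6.74,0,4.6,0,0,0],
    [-6.74,0,4.6,0,0,0]
  ]
}}

```text
clock: 11.52
eef_pos: [0.5066, 0.0578, 0.2286]
tcp_rot: [-3.14, -0.002, -1.534]
force: [-0.8, -3.0, 7.9]
finger_gap: 0.317
gripper_force: 30.0
```

```bash
cat > st.py <<'E'
from h import *
s=manip.observe(); t=tr(s['eef_pos']); f=np.array(s['force'])
rz=t[2]+19-136; rx=t[0]+135
print('trap tcp',t.round(1),'F trap',np.round([f@EX,f@EY,f[2]],1),'gap',round(s['finger_gap']*87,1),'r',np.hypot(np.hypot(rx,rz),t[1]).round(1),'door~',(1.2217-np.arctan2(rz,rx)).round(3),'tq',np.round(s['torque'],2),'yaw',s['tcp_rot'].round(3),s['clock'])
E
python3 st.py
```

```text
trap tcp [-11.4  -2.  228.6] F trap [-2.9  0.9  7.9] gap 27.6 r 166.6 door~ 0.487 tq [-0.91  0.15 -0.06] yaw [-3.140e+00 -2.000e-03 -1.534e+00] 11.525
```

{"method": "apply_moves", "body": {
  "motion": [
    [-0.53,0,0.63,0,0,0],
    [-1.03,0,1.29,0,0,0],
    [-1.49,0,1.97,0,0,0],
    [-1.92,0,2.68,0,0,0],
    [-2.31,0,3.4,0,0,0],
    [-2.67,0,4.15,0,0,0],
    [-2.99,0,4.91,0,0,0],
    [-3.27,0,5.68,0,0,0],
    [-3.27,0,5.68,0,0,0],
    [-3.27,0,5.68,0,0,0]
  ]
}}

```text
clock: 12.78
eef_pos: [0.5062, 0.0913, 0.1725]
tcp_rot: [-3.137, 0.0, -1.534]
force: [0.3, 0.3, 8.6]
finger_gap: 0.311
gripper_force: 30.0
```

```bash
python3 st.py
```

```text
trap tcp [ 22.1  -2.9 172.5] F trap [ 0.3 -0.3  8.6] gap 27.0 r 166.6 door~ 0.882 tq [-0.1   0.23 -0.07] yaw [-3.137  0.    -1.534] 12.775
```

{"method": "apply_moves", "body": {
  "motion": [
    [-0.15,0,0.47,0,0,0],
    [-0.28,0,0.95,0,0,0],
    [-0.41,0,1.43,0,0,0],
    [-0.51,0,1.91,0,0,0],
    [-0.6,0,2.3,0,0,0],
    [-0.6,0,2.5,0,0,0],
    [-0.65,0,2.6,0,0,0],
    [-0.65,0,2.6,0,0,0]
  ]
}}

```text
clock: 13.78
eef_pos: [0.5063, 0.0983, 0.1467]
tcp_rot: [-3.136, 0.001, -1.533]
force: [0.6, 0.8, 9.1]
finger_gap: 0.313
gripper_force: 30.0
```

```bash
python3 st.py
```

```text
trap tcp [ 29.1  -3.3 146.7] F trap [ 0.8 -0.6  9.1] gap 27.3 r 166.8 door~ 1.043 tq [ 0.23  0.22 -0.05] yaw [-3.136e+00  1.000e-03 -1.533e+00] 13.775
```

{"method": "apply_moves", "body": {
  "motion": [
    [-0.03,0,0.1,0,0,0],
    [-0.05,0,0.2,0,0,0],
    [-0.06,0,0.3,0,0,0],
    [-0.07,0,0.4,0,0,0],
    [-0.07,0,0.4,0,0,0]
  ]
}}

```text
clock: 14.4
eef_pos: [0.5064, 0.099, 0.1427]
tcp_rot: [-3.136, 0.001, -1.533]
force: [-1.2, 1.3, 9.3]
finger_gap: 0.312
gripper_force: 30.0
```

{"method": "apply_moves", "body": {
  "motion": [
    [0,0,0.1,0,0,0],
    [0,0,0.1,0,0,0],
    [0,0,0.1,0,0,0]
  ]
}}

```text
clock: 14.78
eef_pos: [0.5065, 0.0991, 0.1418]
tcp_rot: [-3.136, 0.001, -1.533]
force: [-0.5, 2.0, 9.6]
finger_gap: 0.312
gripper_force: 30.1
```

{"method": "apply_moves", "body": {
  "motion": [
    [0,0,0.1,0,0,0],
    [0,0,0.1,0,0,0],
    [0,0,0.1,0,0,0]
  ]
}}

```text
clock: 15.15
eef_pos: [0.5066, 0.0993, 0.1409]
tcp_rot: [-3.135, 0.002, -1.533]
force: [-0.8, 2.5, 9.1]
finger_gap: 0.312
gripper_force: 30.1
```

{"method": "apply_moves", "body": {
  "motion": [
    [0,0,0.1,0,0,0],
    [0,0,0.1,0,0,0],
    [0,0,0.1,0,0,0]
  ]
}}

```text
clock: 15.52
eef_pos: [0.5066, 0.0995, 0.1399]
tcp_rot: [-3.135, 0.002, -1.533]
force: [0.2, 1.9, 9.6]
finger_gap: 0.314
gripper_force: 30.1
```

{"method": "apply_moves", "body": {
  "motion": [
    [0,0,0.05,0,0,0],
    [0,0,0.05,0,0,0],
    [0,0,0.05,0,0,0]
  ]
}}

```text
clock: 15.9
eef_pos: [0.5068, 0.0995, 0.1394]
tcp_rot: [-3.135, 0.002, -1.533]
force: [-0.0, 3.3, 9.9]
finger_gap: 0.314
gripper_force: 30.1
```

```bash
python3 st.py
```

```text
trap tcp [ 30.3  -3.8 139.4] F trap [ 3.3 -0.1  9.9] gap 27.3 r 166.9 door~ 1.087 tq [ 0.61  0.22 -0.05] yaw [-3.135e+00  2.000e-03 -1.533e+00] 15.9
```

{"method": "apply_moves", "body": {
  "motion": [
    [-0.1,0,0.05,0,0,0],
    [-0.1,0,0.05,0,0,0],
    [-0.1,0,0.05,0,0,0]
  ]
}}

```text
clock: 16.27
eef_pos: [0.5063, 0.0997, 0.1387]
tcp_rot: [-3.136, 0.001, -1.533]
force: [0.1, 0.2, 8.6]
finger_gap: 0.312
gripper_force: 30.1
```

{"method": "apply_moves", "body": {
  "motion": [
    [0,0,0.05,0,0,0],
    [0,0,0.05,0,0,0],
    [0,0,0.05,0,0,0]
  ]
}}

```text
clock: 16.65
eef_pos: [0.5064, 0.0997, 0.1383]
tcp_rot: [-3.136, 0.001, -1.533]
force: [0.6, 0.5, 10.1]
finger_gap: 0.313
gripper_force: 30.1
```

{"method": "apply_moves", "body": {
  "motion": [
    [0,0,0.05,0,0,0],
    [0,0,0.05,0,0,0],
    [0,0,0.05,0,0,0]
  ]
}}

```text
clock: 17.02
eef_pos: [0.5064, 0.0998, 0.1378]
tcp_rot: [-3.136, 0.001, -1.533]
force: [-0.0, -0.1, 9.5]
finger_gap: 0.312
gripper_force: 30.1
```

{"method": "apply_moves", "body": {
  "motion": [
    [0,0,0.05,0,0,0],
    [0,0,0.05,0,0,0],
    [0,0,0.05,0,0,0]
  ]
}}

```text
clock: 17.4
eef_pos: [0.5064, 0.0999, 0.1373]
tcp_rot: [-3.136, 0.001, -1.533]
force: [-0.2, 0.6, 8.6]
finger_gap: 0.315
gripper_force: 30.1
```

{"method": "apply_moves", "body": {
  "motion": [
    [0,0,0.05,0,0,0],
    [0,0,0.05,0,0,0],
    [0,0,0.05,0,0,0]
  ]
}}

```text
clock: 17.77
eef_pos: [0.5064, 0.1, 0.1368]
tcp_rot: [-3.136, 0.001, -1.533]
force: [-0.5, 1.6, 9.5]
finger_gap: 0.311
gripper_force: 30.1
```

```bash
python3 st.py
python3 - <<'E'
from h import *
p,d=cap('side','side4.png'); p=p[180:340,270:420,::-1]; cv2.imwrite('pics/c4.png',cv2.resize(p,None,fx=3.7,fy=3.7,interpolation=2))
E
```

```text
trap tcp [ 30.7  -3.4 136.8] F trap [1.6 0.4 9.5] gap 27.0 r 167.0 door~ 1.103 tq [ 0.13  0.15 -0.03] yaw [-3.136e+00  1.000e-03 -1.533e+00] 17.775
```

View pics/c4.png

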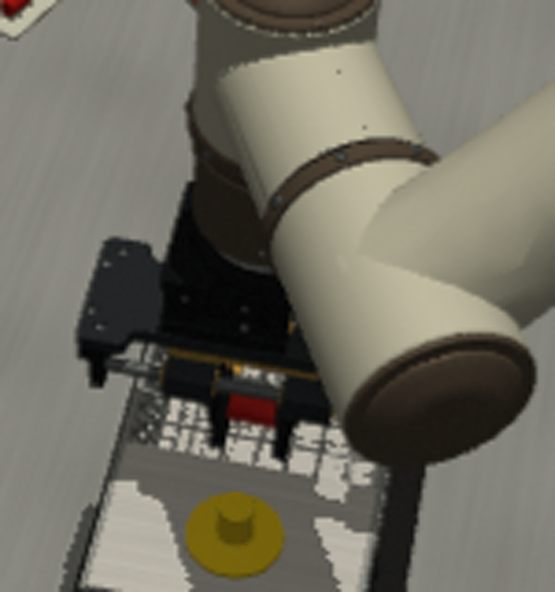

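The crop shows the knob (250,408) still between the fingers; the cup is undisturbed. I'll measure the knob's height by depth.

Run:
```python
from h import *
z=np.load('/tmp/side.npz'); p,d=z['p'],z['d']; G=grid('side',d); hsv=cv2.cvtColor(p,cv2.COLOR_RGB2HSV)
m=(hsv[...,1]>130)&((hsv[...,0]<6)|(hsv[...,0]>174))&(G[...,1]>.06)&(G[...,1]<.14)&(d>0)&(abs(G[...,0]-.507)<.03)
v,u=np.nonzero(m); print(len(v),v.min(),v.max(),u.min(),u.max())
q=G[m]; print(np.percentile(q,[5,50,95],axis=0))
for dz in (.155,.158,.161,.164):
    c=w(-.135+np.sqrt(.165**2-(dz-.136)**2),-.003,dz)
    th=np.linspace(0,2*np.pi,60)
    pts=np.array([c+EY*y+EX*.01*np.cos(t)+np.array([0,0,.01*np.sin(t)]) for t in th for y in(-.014,.014)])
    U=proj('side',pts); print(dz,U.min(0),U.max(0))
# base bias: knob/cup flange check
m=(hsv[...,1]>150)&(hsv[...,0]>20)&(hsv[...,0]<35)&(G[...,1]>.12)&(G[...,2]>.11)&(G[...,2]<.145)&(abs(G[...,0]-.5)<.035)
v,u=np.nonzero(m); print('flange',v.min(),v.max(),u.min(),u.max())
c=np.array([.501,.159,.130]); U=proj('side',[c+np.array([.028*np.cos(t),.028*np.sin(t),z]) for t in th for z in(0,-.004)]); print(U.min(0),U.max(0))
```

```text
92 286 294 331 344
[[0.49081485 0.09934755 0.16460254]
 [0.50436725 0.10482867 0.17178764]
 [0.51759897 0.12129586 0.19927415]]
0.155 [329.88972917 286.84326638] [344.7012791  298.57582447]
0.158 [329.97774995 285.83228938] [344.81188475 297.57873224]
0.161 [330.07114928 284.79769115] [344.92746522 296.55760605]
0.164 [330.1699842  283.73929486] [345.04807    295.51226268]
flange 314 335 320 346
[319.14743737 312.14429985] [346.17371889 335.83346555]
```

{"method": "apply_moves", "body": {
  "motion": [
    [0,0,0,0,0,0],
    [0,0,0.05,0,0,0],
    [0,0,0.05,0,0,0],
    [0,0,0.05,0,0,0]
  ],
  "force": 50
}}

```text
clock: 18.32
eef_pos: [0.5064, 0.1, 0.1364]
tcp_rot: [-3.136, 0.001, -1.533]
force: [-0.5, 1.2, 10.5]
finger_gap: 0.307
gripper_force: 50.1
```

{"method": "apply_moves", "body": {
  "motion": [
    [0,0,0.05,0,0,0],
    [0,0,0.05,0,0,0],
    [0,0,0.05,0,0,0]
  ]
}}

```text
clock: 18.7
eef_pos: [0.5065, 0.1001, 0.136]
tcp_rot: [-3.136, 0.001, -1.533]
force: [0.3, 1.0, 10.5]
finger_gap: 0.311
gripper_force: 50.1
```

{"method": "apply_moves", "body": {
  "motion": [
    [0,0,0.05,0,0,0],
    [0,0,0.05,0,0,0],
    [0,0,0.05,0,0,0]
  ]
}}

```text
clock: 19.08
eef_pos: [0.5065, 0.1001, 0.1355]
tcp_rot: [-3.136, 0.001, -1.533]
force: [-0.8, 2.2, 11.1]
finger_gap: 0.311
gripper_force: 50.1
```

```bash
python3 st.py
```

```text
trap tcp [ 30.9  -3.5 135.5] F trap [ 2.3  0.7 11.1] gap 27.1 r 167.0 door~ 1.111 tq [ 0.17  0.33 -0.1 ] yaw [-3.136e+00  1.000e-03 -1.533e+00] 19.075
```

{"method": "apply_moves", "body": {
  "motion": [
    [0,0,0.05,0,0,0],
    [0,0,0.05,0,0,0],
    [0,0,0.05,0,0,0]
  ]
}}

```text
clock: 19.45
eef_pos: [0.5066, 0.1002, 0.1351]
tcp_rot: [-3.136, 0.001, -1.533]
force: [-0.2, 3.2, 10.7]
finger_gap: 0.308
gripper_force: 50.1
```

{"method": "apply_moves", "body": {
  "motion": [
    [0,0,0.05,0,0,0],
    [0,0,0.05,0,0,0],
    [0,0,0.05,0,0,0]
  ]
}}

```text
clock: 19.82
eef_pos: [0.5066, 0.1003, 0.1346]
tcp_rot: [-3.135, 0.001, -1.533]
force: [-1.2, 2.1, 10.9]
finger_gap: 0.31
gripper_force: 50.1
```

{"method": "apply_moves", "body": {
  "motion": [
    [0,0,0.05,0,0,0],
    [0,0,0.05,0,0,0],
    [0,0,0.05,0,0,0]
  ]
}}

```text
clock: 20.2
eef_pos: [0.5067, 0.1004, 0.1341]
tcp_rot: [-3.135, 0.001, -1.533]
force: [-0.4, 2.1, 11.0]
finger_gap: 0.311
gripper_force: 50.2
```

```bash
python3 st.py
```

```text
trap tcp [ 31.1  -3.7 134.1] F trap [ 2.1  0.4 11. ] gap 27.1 r 167.1 door~ 1.119 tq [ 0.36  0.36 -0.05] yaw [-3.135e+00  1.000e-03 -1.533e+00] 20.2
```

Run:
```python
from h import *
old=np.load('/tmp/side.npz')['p'].copy(); 
new,d=cap('side','side5.png')
for n,p in(('old',old),('new',new)):
    p=p.astype(float); red=p[...,0]-np.maximum(p[...,1],p[...,2])
    R=red[280:302,326:350]; R[R<0]=0
    print(n,(R.sum(1)).round(0).astype(int).tolist())
    rr=R.sum(1); print('centroid v',(rr*np.arange(280,302)).sum()/rr.sum())
    bl=p[296:325,318:356].max(2); print(bl[:, 8].astype(int).tolist(),bl[:,30].astype(int).tolist())
```

```text
old [212, 91, 30, 9, 9, 16, 96, 461, 854, 934, 912, 872, 797, 615, 349, 155, 51, 40, 35, 46, 66, 72]
centroid v 290.21258554001787
[54, 92, 62, 65, 99, 151, 179, 150, 93, 94, 95, 93, 95, 95, 94, 92, 93, 94, 104, 116, 117, 117, 118, 118, 118, 118, 118, 118, 119] [8, 27, 60, 69, 67, 64, 89, 103, 169, 170, 170, 147, 93, 94, 94, 92, 95, 96, 98, 92, 94, 93, 95, 95, 94, 96, 95, 98, 97]
new [250, 140, 54, 13, 7, 9, 17, 108, 475, 838, 938, 910, 869, 797, 609, 314, 110, 38, 32, 48, 65, 66]
centroid v 290.81780229610854
[48, 61, 62, 65, 92, 100, 147, 151, 93, 95, 95, 93, 95, 96, 94, 92, 93, 95, 104, 115, 117, 118, 118, 118, 118, 119, 119, 118, 119] [7, 30, 73, 69, 68, 64, 90, 103, 170, 170, 169, 146, 93, 93, 94, 93, 94, 95, 98, 92, 94, 93, 95, 94, 95, 96, 94, 97, 97]
```

{"method": "apply_moves", "body": {
  "motion": [
    [0,0,0.1,0,0,0],
    [0,0,0.1,0,0,0],
    [0,0,0.1,0,0,0]
  ]
}}

```text
clock: 20.62
eef_pos: [0.5068, 0.1005, 0.1332]
tcp_rot: [-3.135, 0.002, -1.533]
force: [-0.8, 2.9, 10.8]
finger_gap: 0.308
gripper_force: 50.2
```

{"method": "apply_moves", "body": {
  "motion": [
    [0,0,0.1,0,0,0],
    [0,0,0.1,0,0,0],
    [0,0,0.1,0,0,0]
  ]
}}

```text
clock: 21.0
eef_pos: [0.5069, 0.1006, 0.1322]
tcp_rot: [-3.135, 0.002, -1.533]
force: [-0.2, 2.7, 10.4]
finger_gap: 0.307
gripper_force: 50.3
```

```bash
python3 st.py;  python3 - <<'E'
from h import *
# side bias from door=0 knob in side0 and from flange in side2
p=cv2.imread('pics/side0.png').astype(float); red=p[...,2]-np.maximum(p[...,1],p[...,0]); red[red<0]=0
c=knob(0,0); th=np.linspace(0,2*np.pi,90)
U=proj('side',[c+EY*y+EX*.01*np.cos(t)+np.array([0,0,.01*np.sin(t)]) for t in th for y in(-.014,.014)]); print('pred',U.min(0),U.max(0))
R=red[200:225,340:365]; print('rows',R.sum(1).astype(int).tolist()); print('cols',R.sum(0).astype(int).tolist())
p=cv2.imread('pics/side2.png').astype(float); ye=p[...,1]-p[...,0]
c=np.array([.501,.159,.130]); U=proj('side',[c+np.array([.028*np.cos(t),.028*np.sin(t),0]) for t in th]); print('fl pred',U.min(0),U.max(0), proj('side',[c+[0,.028,-.004]]))
print('rows306',ye[306:342,324:326].mean(1).astype(int).tolist()); print('cols',ye[324,314:352].astype(int).tolist())
E
```

```text
trap tcp [ 31.4  -3.9 132.2] F trap [ 2.7  0.1 10.4] gap 26.7 r 167.1 door~ 1.131 tq [ 0.57  0.31 -0.05] yaw [-3.135e+00  2.000e-03 -1.533e+00] 21.0
pred [343.80091362 206.46895765] [358.8999787  218.20899574]
rows [140, 157, 166, 170, 176, 181, 213, 765, 1605, 1957, 1879, 1710, 1591, 1381, 1143, 899, 585, 244, 53, 14, 21, 21, 20, 17, 12]
cols [28, 24, 16, 28, 51, 352, 851, 982, 978, 1003, 1000, 997, 1023, 1023, 1009, 1005, 1028, 1094, 918, 389, 232, 257, 272, 297, 263]
fl pred [319.19511729 312.14390808] [346.1832569 334.747063 ] [[329.54349273 335.4456327 ]]
rows306 [12, 12, 13, 13, 12, 12, 6, 7, 9, 45, 84, 90, 90, 90, 91, 90, 90, 90, 90, 92, 92, 92, 91, 91, 91, 89, 76, 40, 11, 6, 7, 5, 6, 6, 7, 7]
cols [6, 6, 7, 6, 7, 6, 62, 91, 91, 91, 91, 90, 90, 91, 88, 70, 65, 64, 64, 65, 64, 62, 63, 57, 76, 89, 90, 90, 90, 92, 92, 91, 71, 14, 6, 6, 7, 8]
```

Run:
```python
from h import *
p,d=cap('side','side6.png'); p=p.astype(float); red=p[...,0]-np.maximum(p[...,1],p[...,2])
R=red[280:302,326:350]; R[R<0]=0; print(R.sum(1).round(0).astype(int).tolist()); print(R[:12].sum(0).astype(int).tolist())
p,d=cap('top','top6.png')
v,u=np.mgrid[0:480,0:640]
hs=cv2.cvtColor(p,cv2.COLOR_RGB2HSV); m=(hs[...,1]>130)&((hs[...,0]<6)|(hs[...,0]>174)); m[:, :200]=0;m[:,370:]=0;m[:220]=0;m[330:]=0
print(m.sum(), u[m].mean() if m.any() else 0, v[m].mean() if m.any() else 0)
a=cv2.resize(p[225:335,210:370,::-1],None,fx=2.5,fy=2.5,interpolation=2); s=cv2.imread('pics/side6.png')[250:330,290:370]; s=cv2.resize(s,None,fx=4.5,fy=4.5,interpolation=2)
o=np.zeros((360,800,3),np.uint8); o[:a.shape[0],:a.shape[1]]=a; o[:s.shape[0],400:400+s.shape[1]]=s; cv2.imwrite('pics/c6.png',o)
```

```text
[172, 138, 88, 51, 37, 19, 11, 39, 221, 618, 921, 928, 907, 829, 732, 458, 213, 48, 34, 44, 61, 66]
[1, 38, 31, 8, 0, 106, 292, 335, 300, 264, 251, 236, 237, 221, 199, 188, 185, 170, 67, 38, 23, 18, 18, 17]
0 0 0
```

View pics/c6.png

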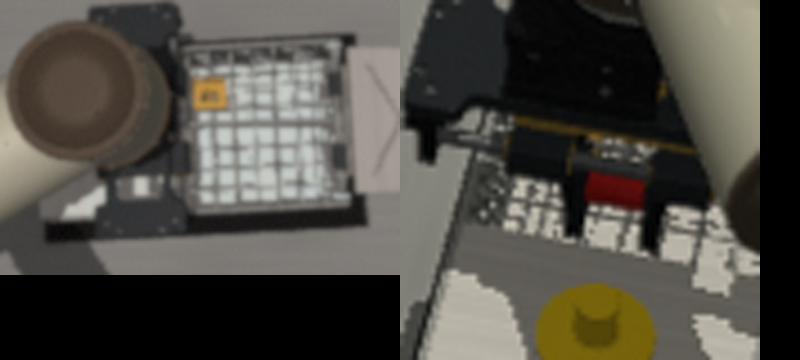

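The crop shows the door swung open, the gripper over the roof and the knob (615,190) between the fingers. The knob seems to sit higher in the pads than when first grasped, so I'll compare it with the projected fingertips.

Run:
```python
from h import *
p6=cv2.imread('pics/side6.png'); s=manip.observe(); 
c3=cv2.imread('pics/c3.png')
def pr(tcp):
    tcp=np.array(tcp); R=Ro.from_euler('xyz',[np.pi,0,-1.534]).as_matrix()
    return proj('side',[tcp+R@np.array([x,y,z]) for y in(-.0175,.0175) for x in (-.0095,.0095) for z in(0,)]+[tcp-[0,0,.019]])
a=pr(s['eef_pos']); b=pr([.5085,-.0092,.2741])
print('now',a.round(1).tolist()); print('c3 crop px',((b-[280,190])*4).round(0).tolist(), b.round(1).tolist())
print('now in c6',((a-[290,250])*4.5+[400,0]).round(0).tolist())
g=p6.max(2); print(g[285:308,323:352:1][:,[2,3,4,5,6]].T.tolist()); print(g[285:310,341:352].T.tolist())
gc=cv2.resize(c3,(150,110),interpolation=cv2.INTER_AREA).max(2)
print('c3 left', gc[14:36,58:66].T.tolist()); print('c3 right',gc[14:36,76:84].T.tolist())
```

```text
now [[327.3, 302.1], [329.0, 295.1], [343.5, 305.0], [345.0, 298.0], [335.8, 305.3]]
c3 crop px [[244.0, 119.0], [251.0, 94.0], [311.0, 130.0], [316.0, 105.0], [278.0, 137.0]] [[341.0, 219.8], [342.7, 213.5], [357.7, 222.6], [359.1, 216.2], [349.5, 224.3]]
now in c6 [[568.0, 234.0], [576.0, 203.0], [641.0, 248.0], [648.0, 216.0], [606.0, 249.0]]
[[20, 14, 14, 13, 14, 30, 84, 91, 71, 123, 149, 82, 120, 117, 108, 179, 171, 166, 114, 93, 95, 95, 93], [19, 13, 14, 14, 12, 14, 9, 20, 24, 45, 66, 40, 61, 61, 64, 81, 83, 92, 151, 93, 95, 95, 93], [53, 50, 48, 39, 9, 10, 7, 6, 6, 5, 7, 11, 20, 20, 18, 7, 7, 54, 156, 93, 94, 95, 93], [47, 35, 25, 17, 8, 7, 7, 7, 8, 9, 9, 8, 8, 9, 10, 8, 17, 68, 149, 94, 93, 95, 94], [48, 34, 24, 14, 11, 10, 10, 12, 10, 9, 12, 10, 10, 11, 12, 11, 12, 36, 89, 87, 93, 95, 94]]
[[96, 41, 46, 35, 42, 89, 88, 85, 81, 73, 67, 68, 97, 89, 102, 175, 177, 186, 183, 183, 178, 112, 93, 94, 94], [135, 41, 45, 39, 41, 88, 88, 86, 83, 76, 68, 76, 144, 131, 95, 188, 185, 152, 149, 149, 151, 150, 93, 94, 94], [96, 51, 47, 46, 38, 77, 90, 85, 68, 64, 56, 62, 108, 77, 45, 87, 8
[... 1686 characters left out ...]
89, 86, 79, 71, 64, 72, 113, 130, 131, 130, 131, 135, 134, 135], [136, 135, 134, 130, 110, 85, 84, 86, 84, 79, 64, 57, 50, 51, 77, 72, 71, 70, 81, 130, 135, 134], [126, 110, 105, 87, 69, 46, 47, 52, 46, 40, 28, 26, 23, 21, 31, 23, 21, 20, 45, 110, 132, 132], [62, 50, 45, 33, 26, 16, 18, 20, 16, 13, 11, 10, 11, 10, 11, 10, 7, 7, 27, 84, 130, 134], [17, 15, 11, 10, 9, 10, 10, 9, 10, 10, 7, 6, 6, 6, 5, 6, 7, 7, 19, 62, 128, 133], [12, 13, 10, 5, 5, 7, 6, 7, 7, 6, 5, 5, 8, 9, 13, 21, 37, 50, 85, 98, 129, 131], [13, 13, 12, 6, 5, 6, 5, 6, 8, 10, 16, 20, 41, 66, 92, 112, 116, 118, 125, 127, 133, 134], [13, 13, 13, 7, 5, 5, 7, 18, 41, 73, 111, 115, 118, 121, 127, 132, 134, 134, 134, 134, 136, 135]]
```

Run:
```python
from h import *
z=np.load('/tmp/top.npz'); p,d=z['p'],z['d']; G=grid('top',d)
L=(G-T0); X=L@EX; Y=L@EY; Z=G[...,2]
m=(d>0)&(X>-.13)&(X<.03)&(abs(Y)<.03)&(Z>.130)&(Z<.18)
print(m.sum())
v,u=np.nonzero(m)
o=np.argsort(X[m]); 
print(np.c_[X[m]*1000,Y[m]*1000,Z[m]*1000,p[m].mean(1)][o].round(1)[::max(1,m.sum()//60)].tolist())
for n in('top','side'): print(n,proj(n,[w(-.002,y,.151) for y in(-.05,0,.05)]).round(1).tolist())
```

```text
198
[[-129.2, -2.6, 135.2, 115.7], [-126.8, -0.5, 135.3, 116.7], [-122.3, -2.6, 140.7, 142.0], [-119.9, -0.5, 140.3, 123.0], [-115.5, -2.9, 141.9, 141.7], [-113.1, -0.6, 143.2, 125.0], [-110.9, 0.9, 134.6, 112.7], [-108.6, 1.1, 139.3, 114.0], [-106.3, 1.0, 139.6, 112.0], [-104.1, 0.9, 140.9, 108.7], [-101.8, 0.8, 140.9, 107.3], [-99.6, 0.5, 138.4, 112.3], [-97.3, 0.5, 140.7, 115.3], [-95.1, 0.5, 141.2, 117.3], [-90.7, -2.0, 141.8, 135.0], [-88.3, 0.1, 142.0, 119.0], [-84.0, -2.1, 146.0, 124.0], [-81.6, -0.1, 144.6, 115.7], [-77.3, -2.5, 144.9, 137.7], [-74.9, -0.4, 145.2, 125.3], [-70.6, -2.8, 146.0, 141.7], [-68.2, -0.8, 145.1, 124.7], [-63.9, -3.2, 145.8, 132.7], [-61.7, -3.3, 146.3, 135.3], [-57.3, -3.2, 150.3, 145.0], [-54.8, -3.9, 143.7, 147.3], [-50.7, -3.5, 151.0, 151.3], [-48.3, -1.5, 150.1, 122.7], [-43.8, -4.1, 148.3, 136.3], [-39.5, -4.2, 151.2, 156.3], [-37.3, -1.9, 152.5, 135.0], [-33.0, -4.4, 152.9, 157.7], [-30.5, -2.4, 151.5, 131.0], [-28.3, -2.5, 151.3, 125.3], [-28.1, -0.4, 149.8, 122.7], [-26.0, -0.4, 152.1, 116.7], [-24.1, -4.8, 153.5, 134.0], [-23.6, -26.9, 133.8
[... 198 characters left out ...]
, 152.9, 154.3], [-12.9, -0.9, 155.5, 115.3], [-10.8, -0.9, 156.1, 110.7], [-8.0, -1.5, 150.6, 110.3], [-6.9, 20.7, 148.9, 82.3], [-6.7, 25.1, 149.0, 89.3], [-6.7, 22.8, 147.4, 86.3], [-6.6, -19.5, 150.3, 90.7], [-6.3, -3.5, 154.6, 107.0], [-6.2, -15.2, 148.4, 79.3], [-5.6, 0.6, 149.9, 100.7], [-5.3, 4.9, 148.0, 109.3], [-5.0, 13.9, 149.0, 86.7], [-4.8, 20.6, 150.3, 71.7], [-4.7, 18.3, 148.2, 70.7], [-4.5, 29.5, 151.0, 70.0], [-4.4, -3.4, 157.7, 89.3], [-4.2, -17.4, 150.4, 73.7], [-3.9, -10.7, 150.1, 74.3], [-3.5, 5.2, 153.2, 114.0], [-3.2, 2.6, 148.5, 106.7], [-1.6, -1.7, 153.0, 81.0]]
top [[283.4, 253.6], [284.3, 275.8], [285.3, 298.3]]
side [[318.5, 278.8], [341.2, 282.9], [364.2, 287.0]]
```

By depth the rod's top is 153–154 mm at the hook, and it is about to touch the rest wire (wire seen at 149.5, rod at about 155). That means the door is about 1.08 and the rod is below the lip. Now I'll swing it sideways.

{"method": "apply_moves", "body": {
  "motion": [
    [0,-0.3,0,0,0,0.018],
    [0.02,-0.6,0,0,0,0.036],
    [0.05,-0.9,0,0,0,0.054],
    [0.08,-1.2,0.01,0,0,0.073],
    [0.11,-1.5,0.01,0,0,0.091],
    [0.14,-1.74,0.02,0,0,0.106],
    [0.14,-1.74,0.02,0,0,0.106]
  ]
}}

```text
clock: 21.98
eef_pos: [0.5243, 0.1, 0.1319]
tcp_rot: [-3.136, 0.003, -1.639]
force: [0.6, 5.4, 10.8]
finger_gap: 0.308
gripper_force: 49.8
```

```bash
cat > rod.py <<'E'
from h import *
p,d=cap('top'); G=grid('top',d); L=G-T0; X=L@EX; Y=L@EY; Z=G[...,2]
m=(d>0)&(X>-.125)&(X<-.025)&(Y<.012)&(Y>-.05)&(Z>.134)&(Z<.175)&(Z>.136+(X+.135)*.08)
x,y,z=X[m]*1e3,Y[m]*1e3,Z[m]*1e3
k=np.ones(len(x),bool)
for i in range(4):
    a=np.polyfit(x[k],y[k],1); b=np.polyfit(x[k],z[k],1); k=(abs(y-np.polyval(a,x))<4)&(abs(z-np.polyval(b,x))<3)
print('rod n',k.sum(),'y@-22',np.polyval(a,-22).round(1),'s',(-a[0]).round(3),'ztop@-22',np.polyval(b,-22).round(1),'z@-5',np.polyval(b,-5).round(1),'door',(1.2217-np.arctan(b[0])).round(3))
q=(d>0)&(abs(X+.004)<.006)&(abs(Y-.02)<.012)&(Z>.14)&(Z<.16); print('wire z',np.median(Z[q])*1e3,q.sum())
E
python3 st.py; python3 rod.py
```

```text
trap tcp [ 30.1 -21.3 131.9] F trap [ 5.4 -0.8 10.8] gap 26.8 r 167.2 door~ 1.132 tq [0.94 0.58 0.07] yaw [-3.136e+00  3.000e-03 -1.639e+00] 21.975
rod n 91 y@-22 -15.0 s 0.123 ztop@-22 153.3 z@-5 155.7 door 1.084
wire z 149.29211593464447 28
```

{"method": "apply_moves", "body": {
  "motion": [
    [-0.1,-0.2,0,0,0,0.012],
    [-0.08,-0.4,0,0,0,0.024],
    [-0.06,-0.6,0,0,0,0.036],
    [-0.04,-0.77,0.01,0,0,0.047],
    [-0.04,-0.77,0.01,0,0,0.047]
  ]
}}

```text
clock: 22.65
eef_pos: [0.532, 0.0992, 0.1318]
tcp_rot: [-3.135, 0.002, -1.686]
force: [0.3, 2.0, 10.5]
finger_gap: 0.309
gripper_force: 50.2
```

```bash
python3 st.py
```

```text
trap tcp [ 29.1 -29.  131.8] F trap [ 2.  -0.3 10.5] gap 26.9 r 167.3 door~ 1.132 tq [ 0.2   0.1  -0.09] yaw [-3.135e+00  2.000e-03 -1.686e+00] 22.65
```

{"method": "apply_moves", "body": {
  "motion": [
    [0,-0.1,0,0,0,0.006],
    [0,-0.2,0,0,0,0.012],
    [0,-0.2,0,0,0,0.012]
  ]
}}

```text
clock: 23.02
eef_pos: [0.5339, 0.099, 0.1318]
tcp_rot: [-3.135, 0.002, -1.698]
force: [-0.6, 0.9, 9.6]
finger_gap: 0.308
gripper_force: 50.1
```

```bash
python3 st.py
```

```text
trap tcp [ 28.8 -30.9 131.8] F trap [1.  0.6 9.6] gap 26.8 r 167.3 door~ 1.131 tq [ 0.23  0.06 -0.03] yaw [-3.135e+00  2.000e-03 -1.698e+00] 23.025
```

{"method": "apply_moves", "body": {
  "motion": [
    [0,-0.1,0,0,0,0.006],
    [0,-0.2,0,0,0,0.012],
    [0,-0.2,0,0,0,0.012]
  ]
}}

```text
clock: 23.4
eef_pos: [0.5358, 0.0987, 0.1318]
tcp_rot: [-3.136, 0.002, -1.71]
force: [-0.4, 2.0, 10.3]
finger_gap: 0.307
gripper_force: 50.1
```

{"method": "apply_moves", "body": {
  "motion": [
    [0,-0.1,0,0,0,0.006],
    [0,-0.2,0,0,0,0.012],
    [0,-0.2,0,0,0,0.012]
  ]
}}

```text
clock: 23.78
eef_pos: [0.5377, 0.0984, 0.1318]
tcp_rot: [-3.136, 0.002, -1.722]
force: [-0.4, 1.7, 10.9]
finger_gap: 0.309
gripper_force: 50.1
```

```bash
python3 st.py; python3 rod.py;python3 st.py
```

```text
trap tcp [ 28.  -34.7 131.8] F trap [ 1.7  0.3 10.9] gap 26.9 r 167.3 door~ 1.131 tq [ 0.23  0.27 -0.02] yaw [-3.136e+00  2.000e-03 -1.722e+00] 23.775
rod n 89 y@-22 -24.8 s 0.209 ztop@-22 153.5 z@-5 155.8 door 1.084
wire z 149.79761229257988 28
trap tcp [ 28.  -34.7 131.8] F trap [ 1.3  0.8 10.9] gap 26.7 r 167.3 door~ 1.131 tq [ 0.25  0.21 -0.02] yaw [-3.136e+00  2.000e-03 -1.722e+00] 23.825
```

{"method": "apply_moves", "body": {
  "motion": [
    [0,-0.1,0,0,0,0.006],
    [0,-0.1,0,0,0,0.006],
    [0,-0.1,0,0,0,0.006]
  ]
}}

```text
clock: 24.2
eef_pos: [0.5387, 0.0982, 0.1318]
tcp_rot: [-3.136, 0.002, -1.728]
force: [0.1, 1.9, 10.5]
finger_gap: 0.309
gripper_force: 50.1
```

```bash
python3 st.py
```

```text
trap tcp [ 27.8 -35.6 131.8] F trap [ 1.9 -0.2 10.5] gap 26.8 r 167.3 door~ 1.131 tq [0.26 0.19 0.02] yaw [-3.136e+00  2.000e-03 -1.728e+00] 24.2
```

{"method": "apply_moves", "body": {
  "motion": [
    [0,-0.1,0,0,0,0.006],
    [0,-0.1,0,0,0,0.006],
    [0,-0.1,0,0,0,0.006]
  ]
}}

```text
clock: 24.58
eef_pos: [0.5396, 0.098, 0.1318]
tcp_rot: [-3.136, 0.002, -1.734]
force: [-0.2, 2.2, 10.2]
finger_gap: 0.309
gripper_force: 50.0
```

{"method": "apply_moves", "body": {
  "motion": [
    [0,-0.1,0,0,0,0.006],
    [0,-0.1,0,0,0,0.006],
    [0,-0.1,0,0,0,0.006]
  ]
}}

```text
clock: 24.95
eef_pos: [0.5406, 0.0979, 0.1317]
tcp_rot: [-3.136, 0.002, -1.74]
force: [0.6, 1.0, 9.9]
finger_gap: 0.313
gripper_force: 50.0
```

{"method": "apply_moves", "body": {
  "motion": [
    [0,-0.08,0,0,0,0.005],
    [0,-0.08,0,0,0,0.005],
    [0,-0.08,0,0,0,0.005]
  ]
}}

```text
clock: 25.32
eef_pos: [0.5414, 0.0977, 0.1318]
tcp_rot: [-3.136, 0.002, -1.745]
force: [0.4, 1.8, 10.5]
finger_gap: 0.308
gripper_force: 50.0
```

{"method": "apply_moves", "body": {
  "motion": [
    [0,-0.08,0,0,0,0.005],
    [0,-0.08,0,0,0,0.005],
    [0,-0.08,0,0,0,0.005]
  ]
}}

```text
clock: 25.7
eef_pos: [0.5421, 0.0976, 0.1317]
tcp_rot: [-3.136, 0.002, -1.75]
force: [0.1, 1.8, 9.5]
finger_gap: 0.308
gripper_force: 50.0
```

{"method": "apply_moves", "body": {
  "motion": [
    [0,-0.08,0,0,0,0.005],
    [0,-0.08,0,0,0,0.005],
    [0,-0.08,0,0,0,0.005]
  ]
}}

```text
clock: 26.08
eef_pos: [0.5427, 0.0975, 0.1317]
tcp_rot: [-3.137, 0.002, -1.755]
force: [0.5, 1.8, 9.7]
finger_gap: 0.309
gripper_force: 50.0
```

```bash
python3 st.py; python3 rod.py
python3 - <<'E'
from h import *
z=np.load('/tmp/top.npz'); d=z['d']; G=grid('top',d); L=G-T0; X=(L@EX)*1e3; Y=(L@EY)*1e3; Z=G[...,2]*1e3
m=(abs(X+22)<9)&(Y<-20)&(Y>-42)&(Z>140)&(Z<170)
print(np.c_[X[m],Y[m],Z[m]].round(1).tolist())
E
```

```text
trap tcp [ 26.9 -39.6 131.7] F trap [ 1.8 -0.6  9.7] gap 26.8 r 167.4 door~ 1.131 tq [0.32 0.47 0.1 ] yaw [-3.137e+00  2.000e-03 -1.755e+00] 26.075
rod n 98 y@-22 -28.5 s 0.241 ztop@-22 153.4 z@-5 155.8 door 1.082
wire z 150.04349038162883 28
[[-21.7, -33.2, 162.5], [-23.8, -33.2, 161.4], [-14.2, -32.2, 153.7], [-16.1, -32.5, 150.1], [-17.8, -33.1, 143.3], [-21.5, -31.0, 162.1], [-23.6, -31.1, 159.6], [-28.9, -32.7, 141.0], [-14.0, -30.0, 153.5], [-16.5, -29.6, 156.5], [-18.6, -29.7, 153.9], [-21.3, -28.9, 160.5], [-23.5, -28.8, 160.8], [-25.3, -29.3, 154.3], [-27.3, -29.5, 151.5], [-29.3, -29.8, 147.3], [-13.6, -28.1, 149.9], [-16.0, -27.9, 150.9], [-18.4, -27.5, 153.6], [-21.3, -26.6, 161.2], [-23.3, -26.7, 159.1], [-25.1, -27.2, 153.2], [-27.3, -27.1, 152.8], [-29.4, -27.3, 150.1], [-17.8, -25.9, 147.4], [-21.1, -24.4, 160.9], [-23.0, -24.8, 156.2], [-27.3, -24.8, 153.5], [-29.1, -25.3, 147.4], [-17.3, -24.2, 142.2]]
```

{"method": "apply_moves", "body": {
  "motion": [
    [0,-0.06,0,0,0,0.004],
    [0,-0.06,0,0,0,0.004],
    [0,-0.06,0,0,0,0.004]
  ]
}}

```text
clock: 26.5
eef_pos: [0.5429, 0.0974, 0.1316]
tcp_rot: [-3.137, 0.002, -1.758]
force: [-1.4, 1.8, 11.5]
finger_gap: 0.308
gripper_force: 50.0
```

```bash
python3 st.py; python3 -c "
from h import *
for i in range(4):
    vision.capture('top'); s=manip.observe(); print(s['force'].round(2),s['torque'].round(3),s['eef_pos'].round(5))"
```

```text
trap tcp [ 26.9 -39.8 131.6] F trap [ 1.9  1.4 11.5] gap 26.8 r 167.3 door~ 1.132 tq [0.51 0.69 0.15] yaw [-3.137e+00  2.000e-03 -1.758e+00] 26.5
[-0.8   2.45 10.31] [0.459 0.75  0.115] [0.54293 0.09739 0.13165]
[-1.29  2.03 11.1 ] [0.476 0.692 0.118] [0.54292 0.09741 0.13165]
[-1.22  3.71 10.72] [0.524 0.75  0.14 ] [0.54292 0.0974  0.13165]
[-0.4   2.12 10.35] [0.453 0.77  0.193] [0.54294 0.0974  0.13165]
```

Contact: lateral force about -1.3 N, torque stepped up and travel stopped, with the rod at y ≈ -28.8, home on the upright. Easing up.

{"method": "apply_moves", "body": {
  "motion": [
    [0.01,0,-0.1,0,0,0],
    [0.03,0,-0.2,0,0,0],
    [0.04,0,-0.3,0,0,0],
    [0.04,0,-0.3,0,0,0]
  ]
}}

```text
clock: 27.2
eef_pos: [0.5427, 0.0971, 0.1343]
tcp_rot: [-3.138, 0.002, -1.759]
force: [-0.9, 2.3, 10.4]
finger_gap: 0.309
gripper_force: 49.9
```

```bash
python3 st.py; python3 rod.py; python3 st.py
```

```text
trap tcp [ 26.6 -39.6 134.3] F trap [ 2.3  0.8 10.4] gap 26.9 r 167.3 door~ 1.115 tq [0.7  0.67 0.11] yaw [-3.138e+00  2.000e-03 -1.759e+00] 27.2
rod n 92 y@-22 -28.7 s 0.245 ztop@-22 154.6 z@-5 157.2 door 1.067
wire z 149.76526223644154 28
trap tcp [ 26.6 -39.6 134.3] F trap [2.8 1.4 9.5] gap 27.0 r 167.3 door~ 1.115 tq [0.7  0.63 0.14] yaw [-3.138e+00  2.000e-03 -1.759e+00] 27.25
```

{"method": "apply_moves", "body": {
  "motion": [
    [0.01,0,-0.05,0,0,0],
    [0.01,0,-0.1,0,0,0],
    [0.01,0,-0.1,0,0,0]
  ]
}}

```text
clock: 27.62
eef_pos: [0.5426, 0.097, 0.1351]
tcp_rot: [-3.138, 0.002, -1.759]
force: [-1.2, 2.5, 8.8]
finger_gap: 0.312
gripper_force: 49.9
```

```bash
python3 st.py
```

```text
trap tcp [ 26.5 -39.5 135.1] F trap [2.6 1.1 8.8] gap 27.1 r 167.3 door~ 1.11 tq [0.74 0.62 0.16] yaw [-3.138e+00  2.000e-03 -1.759e+00] 27.625
```

{"method": "apply_moves", "body": {
  "motion": [
    [0.01,0,-0.05,0,0,0],
    [0.01,0,-0.1,0,0,0],
    [0.01,0,-0.1,0,0,0]
  ]
}}

```text
clock: 28.0
eef_pos: [0.5426, 0.0969, 0.136]
tcp_rot: [-3.138, 0.002, -1.759]
force: [-0.6, 2.3, 7.2]
finger_gap: 0.311
gripper_force: 49.8
```

```bash
python3 st.py
```

```text
trap tcp [ 26.4 -39.5 136. ] F trap [2.4 0.6 7.2] gap 27.1 r 167.2 door~ 1.105 tq [0.78 0.59 0.2 ] yaw [-3.138e+00  2.000e-03 -1.759e+00] 28.0
```

{"method": "apply_moves", "body": {
  "motion": [
    [0,0,-0.05,0,0,0],
    [0,0,-0.1,0,0,0],
    [0,0,-0.1,0,0,0]
  ]
}}

```text
clock: 28.38
eef_pos: [0.5425, 0.0968, 0.1369]
tcp_rot: [-3.138, 0.002, -1.759]
force: [0.4, 2.7, 8.4]
finger_gap: 0.309
gripper_force: 49.8
```

```bash
python3 st.py; python3 rod.py; python3 st.py
```

```text
trap tcp [ 26.2 -39.4 136.9] F trap [ 2.6 -0.5  8.4] gap 26.9 r 167.1 door~ 1.099 tq [0.77 0.62 0.1 ] yaw [-3.138e+00  2.000e-03 -1.759e+00] 28.375
rod n 92 y@-22 -28.4 s 0.239 ztop@-22 157.0 z@-5 159.9 door 1.054
wire z 149.9368699656226 28
trap tcp [ 26.3 -39.3 136.8] F trap [2.6 0.7 7.6] gap 27.0 r 167.2 door~ 1.099 tq [0.73 0.57 0.17] yaw [-3.138e+00  2.000e-03 -1.759e+00] 28.425
```

{"method": "apply_moves", "body": {
  "motion": [
    [0,0,-0.05,0,0,0],
    [0,0,-0.1,0,0,0],
    [0,0,-0.1,0,0,0]
  ]
}}

```text
clock: 28.8
eef_pos: [0.5423, 0.0968, 0.1373]
tcp_rot: [-3.139, 0.002, -1.759]
force: [0.5, 2.7, 5.3]
finger_gap: 0.312
gripper_force: 49.8
```

```bash
python3 st.py
```

```text
trap tcp [ 26.2 -39.2 137.3] F trap [ 2.7 -0.6  5.3] gap 27.1 r 167.2 door~ 1.097 tq [0.9  0.28 0.18] yaw [-3.139e+00  2.000e-03 -1.759e+00] 28.8
```

{"method": "apply_moves", "body": {
  "motion": [
    [0,-0.03,0,0,0,0],
    [0,-0.03,-0.05,0,0,0],
    [0,-0.03,-0.1,0,0,0],
    [0,-0.03,-0.1,0,0,0]
  ]
}}

```text
clock: 29.3
eef_pos: [0.5423, 0.0967, 0.1376]
tcp_rot: [-3.14, 0.002, -1.76]
force: [2.1, 5.3, 3.9]
finger_gap: 0.311
gripper_force: 49.7
```

```bash
python3 st.py; python3 rod.py; python3 st.py
```

```text
trap tcp [ 26.1 -39.2 137.6] F trap [ 5.2 -2.3  3.9] gap 27.1 r 167.1 door~ 1.095 tq [1.67 0.04 0.23] yaw [-3.14e+00  2.00e-03 -1.76e+00] 29.3
rod n 93 y@-22 -28.5 s 0.242 ztop@-22 157.6 z@-5 160.6 door 1.045
wire z 149.7892356965386 27
trap tcp [ 26.1 -39.2 137.6] F trap [ 6.  -2.3  2.7] gap 26.6 r 167.1 door~ 1.095 tq [1.62 0.03 0.19] yaw [-3.14e+00  2.00e-03 -1.76e+00] 29.35
```

{"method": "apply_moves", "body": {
  "motion": [
    [-0.1,0,0,0,0,0],
    [-0.2,0,0,0,0,0],
    [-0.2,0,-0.05,0,0,0],
    [-0.2,0,-0.08,0,0,0],
    [-0.2,0,-0.08,0,0,0]
  ]
}}

```text
clock: 29.98
eef_pos: [0.5418, 0.0968, 0.1378]
tcp_rot: [3.141, -0.001, -1.761]
force: [3.3, -3.2, 0.2]
finger_gap: 0.31
gripper_force: 49.7
```

```bash
python3 st.py
```

```text
trap tcp [ 26.3 -38.6 137.8] F trap [-3.3 -3.2  0.2] gap 27.0 r 167.2 door~ 1.093 tq [-0.68 -0.9   0.34] yaw [ 3.141e+00 -1.000e-03 -1.761e+00] 29.975
```

{"method": "apply_moves", "body": {
  "motion": [
    [0.04,-0.03,0,0,0,0],
    [0.08,-0.06,0,0,0,0],
    [0.08,-0.06,0,0,0,0],
    [0.08,-0.06,0,0,0,0]
  ]
}}

```text
clock: 30.48
eef_pos: [0.542, 0.0967, 0.1379]
tcp_rot: [3.141, -0.0, -1.761]
force: [3.3, 0.5, -0.9]
finger_gap: 0.307
gripper_force: 49.7
```

```bash
python3 st.py; python3 rod.py; python3 st.py
```

```text
trap tcp [ 26.2 -38.8 137.9] F trap [ 0.4 -3.4 -0.9] gap 26.7 r 167.2 door~ 1.093 tq [ 0.11 -0.37  0.26] yaw [ 3.141 -0.    -1.761] 30.475
rod n 96 y@-22 -28.0 s 0.235 ztop@-22 157.6 z@-5 160.7 door 1.046
wire z 148.7807640334744 28
trap tcp [ 26.2 -38.9 137.9] F trap [-0.6 -2.6 -1.1] gap 26.9 r 167.2 door~ 1.093 tq [ 0.17 -0.32  0.25] yaw [ 3.141 -0.    -1.761] 30.525
```

{"method": "apply_moves", "body": {
  "motion": [
    [0,-0.05,0.03,0,0,0],
    [0,-0.1,0.03,0,0,0],
    [0,-0.1,0.03,0,0,0]
  ]
}}

```text
clock: 30.9
eef_pos: [0.5425, 0.0966, 0.1378]
tcp_rot: [3.14, -0.0, -1.761]
force: [-1.4, 1.9, 0.9]
finger_gap: 0.308
gripper_force: 49.8
```

```bash
python3 st.py
```

```text
trap tcp [ 26.1 -39.4 137.8] F trap [1.9 1.3 0.9] gap 26.8 r 167.1 door~ 1.094 tq [0.8  0.81 0.19] yaw [ 3.14  -0.    -1.761] 30.9
```

Hook carries the load (Fz ≈ 0.9 N) and the rod bears lightly on the upright. Releasing softly.

{"method": "apply_moves", "body": {
  "motion": [
    [0,0.02,0,0,0,0],
    [0,0.02,0,0,0,0],
    [0,0.02,0,0,0,0]
  ],
  "force": 8
}}

```text
clock: 31.28
eef_pos: [0.5426, 0.0966, 0.1378]
tcp_rot: [3.141, -0.0, -1.761]
force: [-3.1, 2.9, 1.9]
finger_gap: 0.322
gripper_force: 7.9
```

```bash
python3 st.py; python3 rod.py
```

```text
trap tcp [ 26.1 -39.5 137.8] F trap [3.  3.  1.9] gap 28.0 r 167.1 door~ 1.093 tq [ 0.95  1.14 -0.12] yaw [ 3.141 -0.    -1.761] 31.275
rod n 99 y@-22 -28.6 s 0.241 ztop@-22 157.9 z@-5 160.9 door 1.047
wire z 149.6484953861975 28
```

{"method": "apply_moves", "body": {
  "motion": [
    [0,0.06,0,0,0,0],
    [0,0.06,0,0,0,0],
    [0,0.06,0,0,0,0]
  ]
}}

```text
clock: 31.7
eef_pos: [0.5425, 0.0966, 0.1379]
tcp_rot: [3.142, -0.0, -1.761]
force: [-2.0, 3.2, 2.0]
finger_gap: 0.319
gripper_force: 7.9
```

```bash
python3 st.py
```

```text
trap tcp [ 26.1 -39.4 137.9] F trap [3.2 1.9 2. ] gap 27.8 r 167.1 door~ 1.093 tq [ 0.8   0.96 -0.13] yaw [ 3.142 -0.    -1.761] 31.7
```

{"method": "apply_moves", "body": {
  "motion": [
    [-0.05,0.05,-0.02,0,0,0],
    [-0.05,0.05,-0.02,0,0,0],
    [-0.05,0.05,-0.02,0,0,0]
  ]
}}

```text
clock: 32.08
eef_pos: [0.5422, 0.0967, 0.138]
tcp_rot: [3.141, -0.001, -1.761]
force: [0.0, -0.5, -0.4]
finger_gap: 0.32
gripper_force: 7.9
```

```bash
python3 st.py
```

```text
trap tcp [ 26.2 -39.  138. ] F trap [-0.5 -0.  -0.4] gap 27.8 r 167.2 door~ 1.092 tq [-0.24  0.25 -0.03] yaw [ 3.141e+00 -1.000e-03 -1.761e+00] 32.075
```

All forces are about zero; opening.

{"method": "apply_moves", "body": {
  "motion": [
    [0,0,0,0,0,0],
    [0,0,0,0,0,0],
    [0,0,0,0,0,0],
    [0,0,0,0,0,0]
  ],
  "fingers": 0.55
}}

```text
clock: 32.58
eef_pos: [0.5422, 0.0973, 0.1383]
tcp_rot: [-3.141, 0.0, -1.761]
force: [0.4, 0.4, -0.1]
finger_gap: 0.545
gripper_force: 0.0
```

```bash
python3 st.py; python3 rod.py
```

```text
trap tcp [ 26.8 -39.1 138.3] F trap [ 0.4 -0.4 -0.1] gap 47.4 r 167.8 door~ 1.091 tq [ 0.07  0.08 -0.02] yaw [-3.141  0.    -1.761] 32.575
rod n 88 y@-22 -28.3 s 0.24 ztop@-22 158.6 z@-5 161.8 door 1.033
wire z 149.72344635043137 28
```

{"method": "apply_moves", "body": {
  "motion": [
    [0,0,-1,0,0,0],
    [0,0,-3,0,0,0],
    [0,0,-6,0,0,0],
    [0,0,-10,0,0,0],
    [0,0,-15,0,0,0],
    [0,0,-20,0,0,0],
    [0,0,-20,0,0,0],
    [0,0,-20,0,0,0]
  ]
}}

```text
clock: 33.62
eef_pos: [0.5417, 0.0972, 0.3382]
tcp_rot: [3.141, 0.001, -1.761]
force: [-0.1, -0.5, -1.1]
finger_gap: 0.552
gripper_force: 0.0
```

```bash
python3 st.py; python3 rod.py
python3 - <<'E'
from h import *
p,d=cap('side','side9.png'); G=grid('side',d); hsv=cv2.cvtColor(p,cv2.COLOR_RGB2HSV)
m=(hsv[...,1]>150)&(hsv[...,0]>20)&(hsv[...,0]<35)&(abs(G[...,1]-.16)<.06)&(abs(G[...,0]-.5)<.05)&(G[...,2]>.11)&(G[...,2]<.17)
q=G[m]; f=q[q[:,2]<.14]; print((f.min(0)+f.max(0))/2,np.median(f[:,2]))
cv2.imwrite('pics/c9.png',cv2.resize(p[200:400,250:420,::-1],None,fx=3,fy=3,interpolation=2))
E
```

```text
trap tcp [ 26.7 -38.6 338.2] F trap [-0.5  0.1 -1.1] gap 48.0 r 276.7 door~ 0.282 tq [ 0.01  0.1  -0.02] yaw [ 3.141e+00  1.000e-03 -1.761e+00] 33.625
rod n 95 y@-22 -28.4 s 0.242 ztop@-22 157.8 z@-5 160.8 door 1.045
wire z 149.07905574656107 28
[0.50003526 0.16110752 0.13168781] 0.13158837037446386
```

View pics/c9.png

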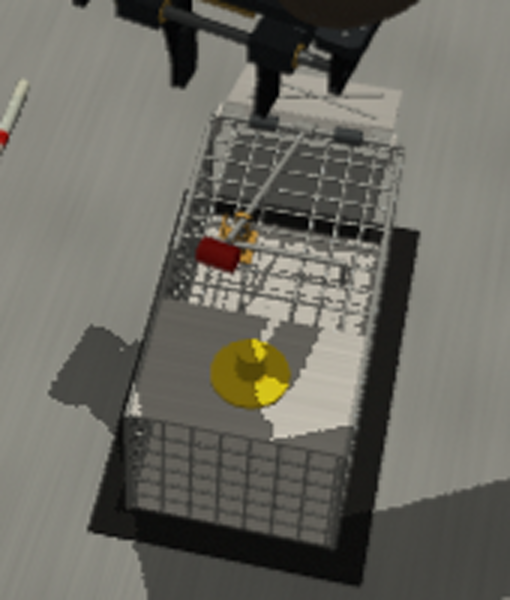

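The picture shows the arm held under the brass hook at (238,225) with the knob at (218,253), the door open, the cup seated at (250,372) and the gripper clear. Handing in.

```bash
python3 -c "
from bench import manip
print(manip.close_job())"
```

```text
the job is handed in; nothing more can be done
None
```

I seated the bait cup flat in the roof hole and hooked the setting arm so the hook alone holds the door open. The trap did not fire, and I handed the job in at about 34 s; the verdict was not shown.

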